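# Take a hardness reading on the blue-ringed coupon

### The job

Take the pen-shaped hardness probe out of its stand and hold its spring tip on the black dot inside the blue ring, with the probe square to the sloping white coupon and pressed lightly, so that the tip is pushed in about half of its travel. Finish while holding it steadily there: do not let go of it. Leave the red-ringed coupon and everything else on the worktop alone.

Things in the scene. Friction and masses are not known exactly. Their poses are not given: they have to be found in the camera images.
- probe_center (a point): Centre of the handle of the pen-shaped hardness probe: a grey square bar 22 x 22 x 85 mm with an orange band near its lower end, a black band at its top and a small black display on one side. The point is on the probe's axis, half-way up the handle. z runs along the axis from the tip to the top end; x and y are square to the handle's flat sides.
- tip_end (a point): The very end of the probe's spring tip, a steel pin 6 mm in diameter with a round end, on the probe's axis; 98.5 mm below the handle's centre when the tip is fully out. z as the probe's z.
- probe_tip (a joint): How far the spring tip is pushed into the probe: 0 fully out, 0.012 m fully in. It starts to move at 1 N and takes 0.5 N more per mm (4 N at 6 mm).
- probe: The whole probe (about 130 g); origin on its axis at the lower face of the square handle, axes as at probe_center. Below the handle are a dark round neck, 14 mm in diameter and 30 mm long, a steel cone, 10 mm long, and 16 mm of spring tip.
- probe_stand: The probe's stand, fixed: black base 80 x 80 x 10 mm, two grey side walls, grey top plate 60 x 60 mm, its upper face 70 mm above the worktop, with an 18 mm hole. At the start the probe stands upright: its neck hangs through the hole (56 mm below the plate's upper face) and its handle rests on the plate, 70 to 155 mm above the worktop. Origin at the centre of the underside, z up.
- spot_blue (a point): The spot to probe: a black dot in the middle of a blue ring (24 mm outside, 16 mm inside diameter) on the upper face of a white coupon, 62 x 50 mm, on a small metal stand. The face slopes by 15 degrees and is 50 mm above the worktop at the dot. z points square out of the face, x up the slope, y along the level.
- coupon_blue: The white coupon with the blue ring and the 82 x 64 mm metal plate it is fixed on, the top of a fixed stand (base 84 x 66 mm); origin at the dot, axes as at spot_blue.
- spot_red (a point): The same spot on the other coupon, which has a red ring and is otherwise the same, on a stand of its own. Not to be touched.
- coupon_red: The coupon with the red ring, its plate; origin at its dot, axes as at spot_red. Not to be touched.
- stand_blue: The fixed metal stand under the blue-ringed coupon; origin at the centre of its underside, z up; the coupon's lower edge is at -x.
- stand_red: The same stand under the red-ringed coupon.
- balance: Fixed top-pan balance, 190 x 280 mm and 128 mm high with its clear cover, between the places of the two coupon stands: keep above it when passing. Origin at the centre of its underside.
- pencil: Yellow wooden pencil, 187 x 7 mm, loose bystander; origin at the centre of its underside.
- eraser: Blue and white eraser, 45 x 23 x 13 mm, loose bystander; origin at the centre of its underside.
- forceps: Steel forceps, 125 x 13 x 8 mm, loose bystander; origin at the centre of their underside.
- dish: Round glass petri dish, 65 mm wide, 16 mm high, loose bystander; origin at the centre of its underside.
- loupe: Black hand loupe, 81 x 42 x 13 mm, loose bystander; origin at the centre of its underside.
Not all that is in view belongs to the job. Of the things that look like the probe, the smaller one is meant.

How it is judged (in metres and radians):
On the way:
1. the probe has been lifted clear of its stand in the gripper (height (world z) of tip_end above 0.072 m and contact force between probe and probe_stand below 0.05 N and contact force between the fingers and probe above 1 N), for 0.2 s.
At the end, for the whole second after the job is handed in: The gripper holds the probe, clear of its stand and still (under 10 mm/s), with the end of its tip within 6 mm of the black dot in the blue ring, its axis within 0.12 rad (7 degrees) of square to the coupon, its tip pushed in by 2 to 10.5 mm of its 12 mm, and 0.8 to 10 N between probe and coupon (distance between tip_end and spot_blue below 0.006 m and angle between the z axis of probe_center and the z axis of spot_blue, either way round below 0.12 rad and value of joint probe_tip between 0.002 and 0.0105 m and contact force between probe and coupon_blue between 0.8 and 10 N and contact force between the fingers and probe above 1 N and contact force between probe and probe_stand below 0.05 N and linear speed of probe below 0.01 m/s); the arm keeps its last pose, push and grip.
It fails at once if the blue-ringed coupon is pressed with more than 20 N (contact force between probe and coupon_blue above 20 N).
It fails at once if the red-ringed coupon or its stand is touched (contact force between any of probe, the arm, the fingers and coupon_red above 0.3 N or contact force between any of probe, the arm, the fingers and stand_red above 0.3 N).
It fails at once if a bystander is moved by more than 20 mm (distance of any of pencil, eraser, forceps, dish, loupe from where it was at the start of the episode above 0.02 m).
It also fails if it takes over 48 s, if anything falls off the work surface, if the arm or the gripper's body presses on something with over 40 N, if the wrist force passes 120 N, or if a joint passes its speed limit or range.

### The arm

A 7-joint arm with a two-finger parallel gripper is mounted at the origin on a cart in front of the work surface, level with it; the furniture and walls round the work are solid. World frame = base frame: x ahead of the robot, y to its left, z up, the work surface at z = 0. Lengths are in m, angles in degrees, forces in N, time in s.
With the tool pointing down it reaches from about 0.425 to 0.95 m from the base axis. Payload 16.7 kg.
Tool frame: the origin (TCP) lies midway between the tips of the shut fingers; the grasp point (between the pads) lies 19 mm behind it; z points along the fingers, y is the direction in which the jaws open and shut (so a half turn about z gives the same grasp; the last joint's range is limited). The gripper opens to 94 mm and grips with 3 to 60 N. Pads are 16 mm wide; open, the fingers measure 119 mm over their backs; the gripper's body (75 mm by 177 mm) begins 78 mm behind the grasp point.
Start: joints at [-74.399, 24.414, 4.234, 92.017, -1.954, 63.644, -3.845], TCP at [0.276, 0.616, 0.169] pointing down, gripper open.
Joint ranges: [-163.25, 163.25], [-28.42, 122.38], [-70.27, 78.77], [12.13, 141.07], [-58.53, 238.53], [9.26, 117.41], [-156.51, 156.51]. Speed limits (degrees/s): [108.29, 108.29, 136.94, 136.94, 172.46, 172.46, 172.46].

### API

Orientations are given as [roll, pitch, yaw] about the fixed x, y, z axes, in that order (R = Rz(yaw) Ry(pitch) Rx(roll)).
In Python, from rig import arm gives the robot as it stands.
- The arm moves only by the tool step_arm, never from a script. Its argument "increments" is a list of rows, each a list of 7 numbers: the shift along the tool's x, y, z in cm, then the turn, a rotation vector about the tool's x, y, z in degrees, then the opening, from -1 (shut) to 1 (fully open). In form: [[x, y, z, rx, ry, rz, jaw], ...]. A call has 1 to 10 rows; each row shifts and turns the pose as measured when the row begins, along the tool's axes as they then stand; what a row does not reach is not made up. A row lasts 1/8 s, in which the tool goes at most 62.5 mm and 10.7 degrees, less where a joint would pass 70% of its speed; a pose out of reach is approached as far as the arm can. A call is refused whole if a number of a shift passes 6.25 or a number of a turn 10.7, either way. A call with a gripper value outside its range is refused whole. The fingers move at their own pace and stop on an object; "force" is the grip in N (left out, the last holds). Time passes only in rows, so rows that do not move let the fingers close. It gives the time, the measured TCP pose, the force and the opening at its end, in the units of the state.
- arm.get_state(): the state, without advancing time (a new reading comes with each control period).
- arm.grab_frame(name): name is "scene" or "side" or "wrist"; returns the picture (480x640x3 uint8, red, green, blue); there is no depth.
- arm.calibration(name): a dict with "intrinsics" (3x3 intrinsics, pixels), "position" and "attitude" of the camera in the world; the wrist camera has in their place "hand_eye" (4x4, takes a point from camera to tool coordinates, whose origin is the TCP and whose axes are the flange's). Camera axes: x right, y up, looking along -z (the intrinsics and any distortion apply to the point x, -y, -z); pixel columns grow to the right and rows downward; lengths in m; the calibration is good to about 2 mm. A picture is of the moment at which its call begins: read the wrist's pose just before it. calibration takes no time and is no camera call.
- arm.sign_off(): hands the job in, once; it reports no verdict.
The state is a dict: "clock": time; "qpos": joint angles; "dq": joint speeds; "joint_torque": joint torques, N m; "ee_pos": TCP position; "eef_rot": TCP orientation; "contact_force": force on the tool from outside, world axes, zero at the start; "moment": the same for the moment, N m; "finger_gap": finger opening in m.
Only numpy, scipy, OpenCV 4.12 (cv2) and the standard library are available. Lean on these libraries where they do the work, as an engineer would, in place of code of your own. Each camera call takes 0.05 s, during which the arm holds its last target.

## Working session

There is one attempt and no reset: what is moved stays moved. The work goes in short steps, Python scripts to look and compute and a tool call to move; the robot and the scene stay as the last step left them, time stands still between calls to the robot, and variables do not carry over. Pictures are saved under pics/ and viewed, and the job is handed in when it is done.

Besides the shell and the picture viewer there is one more tool, called after "Request:" as name(argument=value, ...) on one line, values as JSON. step_arm: Moves the arm, as the interface text tells. Its arguments: {"type":"object","properties":{"increments":{"type":"array","items":{"type":"array","items":{"type":"number"}}},"force":{"type":"number"}},"required":["increments"]}

```bash
mkdir -p pics; ls
python3 - <<'E'
from rig import arm
import cv2
print(arm.get_state())
for n in ["scene","side","wrist"]:
    c=arm.calibration(n); print(n,c)
    cv2.imwrite(f"pics/{n}0.png",arm.grab_frame(n)[:,:,::-1])
E
```

```text
pics
{'clock': 0.0, 'qpos': array([-74.39905839,  24.44960793,   4.232748  ,  92.05342489,
        -1.95408576,  63.64299498,  -3.84404328]), 'dq': array([ 0.06273852,  0.03556557,  0.00839972, -0.05626754,  0.02385215,
       -0.06658888,  0.00591019]), 'joint_torque': array([-7.43006276e-04, -9.35841393e+01,  3.66619930e+00, -4.54171085e+01,
       -4.88968345e-02,  1.99964008e-02,  7.51657058e-05]), 'ee_pos': array([0.27618261, 0.61536857, 0.16806777]), 'eef_rot': array([-1.79926402e+02,  5.76752789e-03,  1.55830571e+02]), 'contact_force': array([-0.78666053,  0.33012414, -0.2556432 ]), 'moment': array([ 0.00716493, -0.00163574, -0.00986462]), 'finger_gap': 0.09418359724050564}
scene {'intrinsics': array([[475.52498097,   0.        , 321.76782547],
       [  0.        , 475.52498097, 235.61704657],
       [  0.        ,   0.        ,   1.        ]]), 'position': array([-0.05405498, -0.61028931,  1.07857378]), 'attitude': array([ 39.53359988,  -0.38414908, -46.28724612])}
side {'intrinsics': array([[459.03412772,   0.        , 331.96763022],
       [  0.        , 459.03412772, 238.38425066],
       [  0.        ,   0.        ,   1.        ]]), 'position': array([0.22915505, 1.11516488, 0.71442491]), 'attitude': array([ 6.27655389e+01,  1.52800788e-01, -1.64844433e+02])}
wrist {'intrinsics': array([[370.88733712,   0.        , 320.34760819],
       [  0.        , 370.88733712, 237.49917497],
       [  0.        ,   0.        ,   1.        ]]), 'hand_eye': array([[-1.31230798e-03,  9.61655964e-01,  2.74255510e-01,
         8.07174256e-02],
       [ 9.99998435e-01,  9.36622767e-04,  1.50077954e-03,
         1.28306313e-04],
       [ 1.18635964e-03,  2.74257051e-01, -9.61655688e-01,
        -2.15696903e-01],
       [ 0.00000000e+00,  0.00000000e+00,  0.00000000e+00,
         1.00000000e+00]])}
```

View pics/scene0.png

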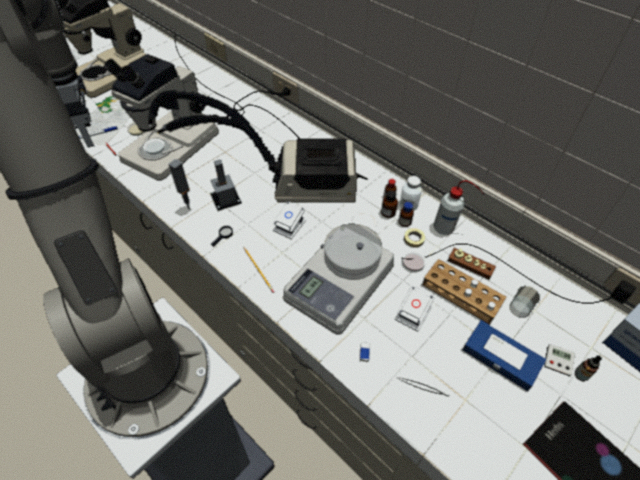

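View pics/side0.png

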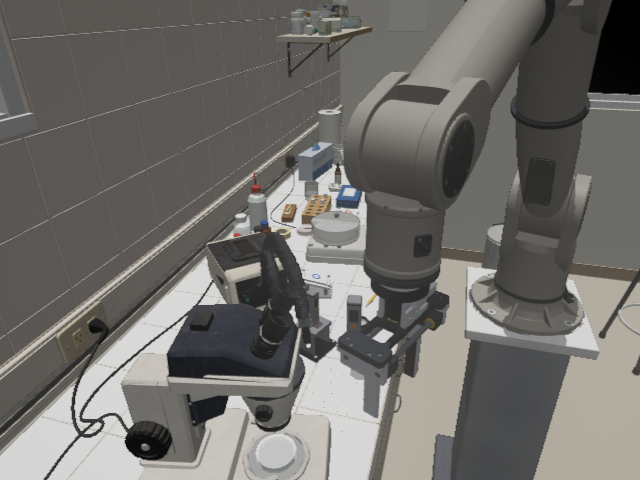

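View pics/wrist0.png

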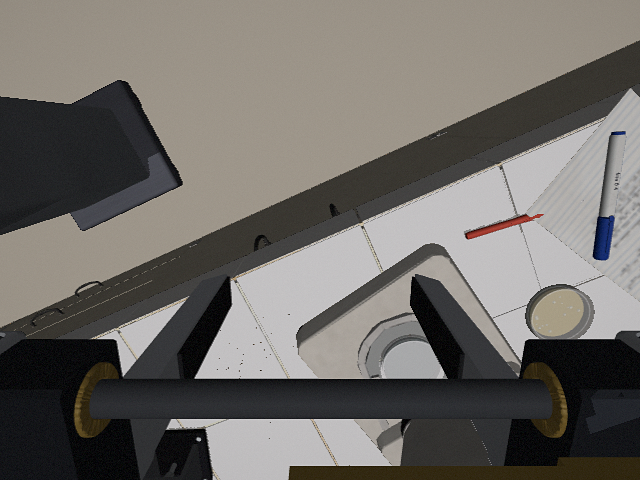

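Run:
```python
import cv2,numpy as np
a=cv2.imread("pics/scene0.png"); b=cv2.imread("pics/side0.png")
x=cv2.resize(a[140:250,150:310],(800,550),interpolation=cv2.INTER_CUBIC); cv2.imwrite("pics/c1.png",x)
x=cv2.resize(b[240:380,260:420],(686,600),interpolation=cv2.INTER_CUBIC); cv2.imwrite("pics/c2.png",x)
```

```text
(no output)
```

View pics/c1.png

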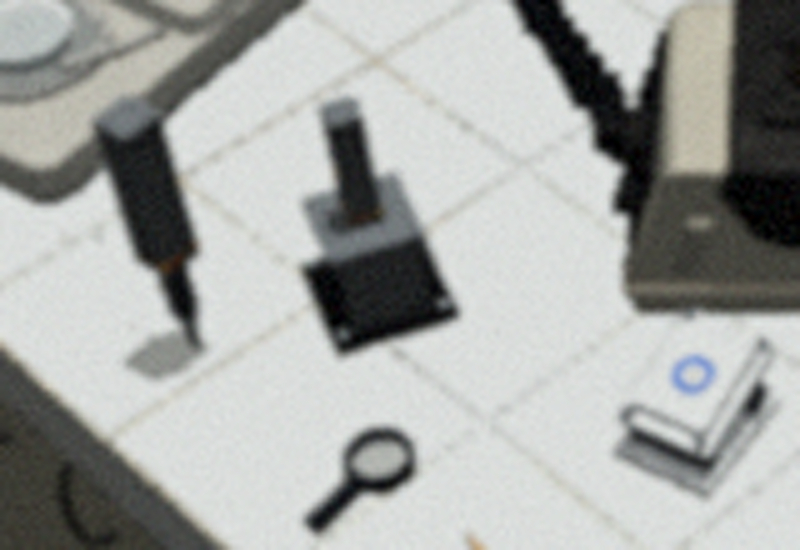

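View pics/c2.png

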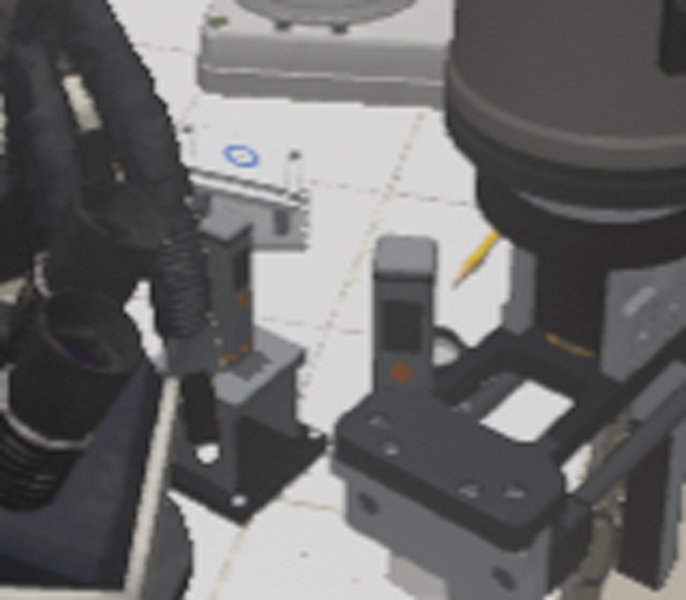

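```bash
cat > h.py <<'E'
import numpy as np, cv2
from scipy.spatial.transform import Rotation as R
from rig import arm
def cam(n,st=None):
    c=arm.calibration(n);K=c['intrinsics']
    if n=='wrist':
        T=np.eye(4);T[:3,:3]=R.from_euler('xyz',st['eef_rot'],degrees=True).as_matrix();T[:3,3]=st['ee_pos']
        M=T@c['hand_eye'];return K,M[:3,:3],M[:3,3]
    return K,R.from_euler('xyz',c['attitude'],degrees=True).as_matrix(),c['position']
def ray(C,px):
    K,Rm,p=C; d=np.linalg.inv(K)@[px[0],px[1],1]; d=Rm@[d[0],-d[1],-d[2]]; return p,d/np.linalg.norm(d)
def onz(C,px,z):
    p,d=ray(C,px); return p+d*(z-p[2])/d[2]
def proj(C,X):
    K,Rm,p=C; c=Rm.T@(np.asarray(X)-p); u=K@[c[0],-c[1],-c[2]]; return u[:2]/u[2]
def tri(a,b):
    A=0;y=0
    for p,d in(a,b):
        P=np.eye(3)-np.outer(d,d);A=A+P;y=y+P@p
    return np.linalg.solve(A,y)
E
python3 - <<'E'
from h import *
C=cam('scene');S=cam('side')
c=lambda u,v:(150+u/5,140+v/5)
for n,p,z in [("top ctr",c(341,110),.155),("topL",c(322,107),.155),("topR",c(360,110),.155),("plate L",c(305,203),.07),("plate B",c(397,178),.07),("plate R",c(425,240),.07),("plate F",c(330,262),.07),
 ("base L",c(303,268),.01),("base F",c(340,355),.01),("base R",c(459,314),.01),("ring",c(693,375),.05),
 ("cp a",c(625,415),.04),("big tip",c(198,347),0),("loupe",c(380,460),.01)]:
    print(n,np.round(onz(C,p,z),4))
s=lambda u,v:(260+u*160/686,240+v*140/600)
print("ring side",onz(S,s(241,156),.05), "tri",tri(ray(C,c(693,375)),ray(S,s(241,156))))
# ring mask centroid in both
for n in("scene","side"):
    im=cv2.cvtColor(cv2.imread(f"pics/{n}0.png"),cv2.COLOR_BGR2HSV);m=cv2.inRange(im,(105,80,90),(125,255,255))
    k,l,st,ce=cv2.connectedComponentsWithStats(m)
    for i in range(1,k):
        if st[i][4]>8: print(n,st[i],ce[i])
E
```

```text
top ctr [0.4926 0.3166 0.155 ]
topL [0.4866 0.3264 0.155 ]
topR [0.5002 0.3087 0.155 ]
plate L [0.4752 0.3512 0.07  ]
plate B [0.5279 0.3283 0.07  ]
plate R [0.5054 0.2744 0.07  ]
plate F [0.4544 0.3006 0.07  ]
base L [0.4695 0.3627 0.01  ]
base F [0.4394 0.2876 0.01  ]
base R [0.5118 0.2621 0.01  ]
ring [0.5535 0.0944 0.05  ]
cp a [0.5105 0.107  0.04  ]
big tip [0.3876 0.3639 0.    ]
loupe [0.4035 0.205  0.01  ]
ring side [0.55068904 0.09910535 0.05      ] tri [0.55303499 0.09526455 0.04816478]
scene [104 127  13   4  21] [109.71428571 128.28571429]
scene [404 202   9   6  46] [408.17391304 204.58695652]
scene [ 466  321   80   65 1474] [506.14382632 352.95861601]
scene [360 348   9  11  92] [364.2173913  353.16304348]
scene [601 455  20  20 172] [610.30813953 464.80232558]
side [312 143   8   8  35] [315.31428571 146.74285714]
side [336 185  25  16 178] [348.16853933 194.20224719]
side [260 220   8   4  24] [263.66666667 221.66666667]
```

Run:
```python
import cv2,numpy as np
a=cv2.imread("pics/scene0.png"); b=cv2.imread("pics/side0.png")
x=cv2.resize(a[40:220,60:370],None,fx=2.55,fy=2.55,interpolation=cv2.INTER_CUBIC); cv2.imwrite("pics/c3.png",x)
x=cv2.resize(b[180:480,100:460],None,fx=2,fy=2,interpolation=cv2.INTER_CUBIC); cv2.imwrite("pics/c4.png",x)
from h import *
C=cam('scene')
for z in(.15,.2,.25): print(z,onz(C,(150+130/5,140+118/5),z))
```

```text
0.15 [0.40662887 0.40332747 0.15      ]
0.2 [0.38182288 0.34874824 0.2       ]
0.25 [0.35701689 0.29416901 0.25      ]
```

View pics/c3.png

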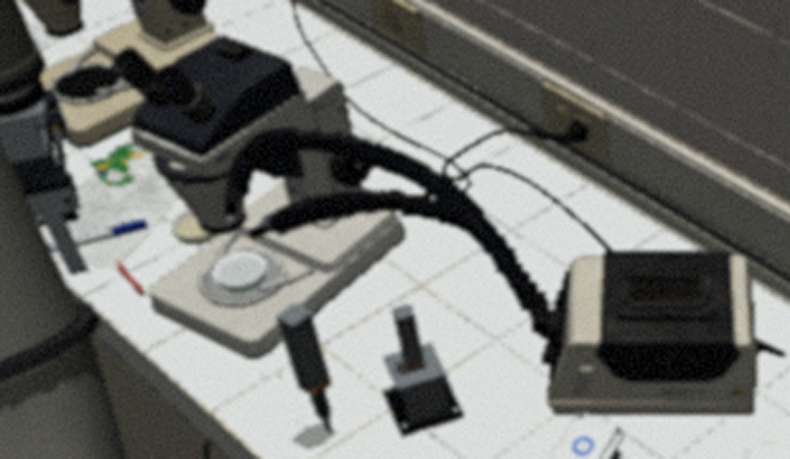

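View pics/c4.png

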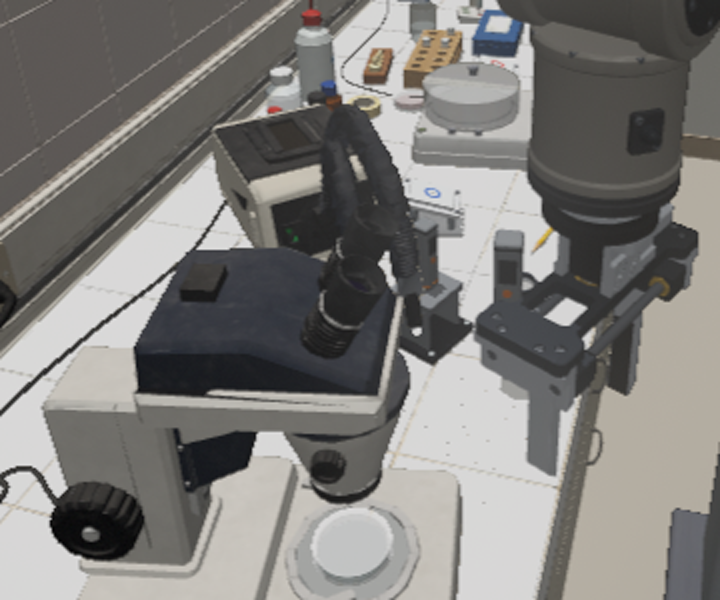

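Run:
```python
from h import *
C=cam('scene');S=cam('side')
c=lambda u,v:(60+u/2.55,40+v/2.55); s=lambda u,v:(100+u/2,180+v/2)
def t(a,b):
    X=tri(ray(C,a),ray(S,b)); print(np.round(X,3),np.round(proj(C,X)-a,1),np.round(proj(S,X)-b,1))
t(c(250,230),s(415,325)); t(c(235,205),s(325,335))
# epipolar: points along lower arm in scene, candidate side points
for p in [(300,212),(350,200),(400,200),(440,205)]:
  for q in [(412,290),(408,240),(400,200),(385,160),(350,110)]:
    a=c(*p);b=s(*q);X=tri(ray(C,a),ray(S,b));e=np.linalg.norm(proj(C,X)-a)
    if e<5: print(p,q,np.round(X,3),round(e,1))
for p in [(250,150),(300,140),(350,140),(400,155),(440,180),(480,220),(520,280),(545,340)]:
  for q in [(325,320),(350,240),(330,200),(330,150),(350,110),(385,160),(408,240),(340,230)]:
    a=c(*p);b=s(*q);X=tri(ray(C,a),ray(S,b));e=np.linalg.norm(proj(C,X)-a)
    if e<6: print(p,q,np.round(X,3),round(e,1))
```

```text
[0.436 0.521 0.188] [-0.1  0.1] [-0.3 -0.2]
[0.474 0.577 0.198] [ 5.  -6.2] [12.4  7.9]
(300, 212) (408, 240) [0.467 0.454 0.229] 1.5
(300, 212) (400, 200) [0.469 0.434 0.251] 3.2
(350, 200) (400, 200) [0.497 0.407 0.245] 4.7
(350, 200) (385, 160) [0.503 0.39  0.267] 1.5
(400, 200) (385, 160) [0.53  0.355 0.255] 4.4
(440, 205) (350, 110) [0.567 0.311 0.272] 2.9
(250, 150) (325, 320) [0.492 0.586 0.236] 1.1
(250, 150) (350, 240) [0.478 0.537 0.275] 2.4
(250, 150) (385, 160) [0.459 0.481 0.318] 5.2
(250, 150) (408, 240) [0.452 0.517 0.28 ] 4.6
(250, 150) (340, 230) [0.482 0.535 0.279] 4.4
(300, 140) (350, 240) [0.509 0.509 0.267] 5.1
(300, 140) (330, 200) [0.516 0.495 0.285] 0.9
(300, 140) (330, 150) [0.514 0.47  0.312] 5.7
(300, 140) (385, 160) [0.487 0.452 0.312] 2.2
(300, 140) (340, 230) [0.513 0.507 0.271] 3.0
(350, 140) (330, 200) [0.545 0.461 0.272] 4.8
(350, 140) (330, 150) [0.542 0.435 0.3  ] 0.2
(350, 140) (350, 110) [0.529 0.405 0.325] 2.0
(400, 155) (330, 150) [0.568 0.393 0.279] 2.8
(400, 155) (350, 110) [0.553 0.362 0.307] 1.0
(440, 180) (330, 150) [0.587 0.353 0.256] 3.1
(440, 180) (350, 110) [0.571 0.322 0.285] 1.2
(480, 220) (330, 150) [0.604 0.305 0.223] 1.0
(480, 220) (350, 110) [0.586 0.274 0.255] 1.0
(520, 280) (330, 200) [0.626 0.275 0.138] 1.8
(520, 280) (330, 150) [0.619 0.247 0.178] 4.4
(520, 280) (385, 160) [0.581 0.229 0.181] 5.8
(545, 340) (350, 240) [0.623 0.241 0.062] 3.2
(545, 340) (330, 200) [0.632 0.226 0.093] 4.9
(545, 340) (385, 160) [0.584 0.18  0.14 ] 0.8
(545, 340) (340, 230) [0.629 0.239 0.068] 0.4
```

Request:
step_arm(increments=[[0,0,-4,0,0,0,1],[0,0,-4,0,0,0,1],[0,0,-4,0,0,0,1],[0,0,-4,0,0,0,1],[0,0,-4,0,0,0,1],[0,0,0,0,0,0,1]])

```text
clock: 0.9
ee_pos: [0.2758, 0.6147, 0.3723]
eef_rot: [-179.7, 0.0, 155.8]
contact_force: [-0.3, 0.8, -0.1]
finger_gap: 0.0939
```

```bash
cat >> h.py <<'E'
def pose(st=None):
    st=st or arm.get_state(); return R.from_euler('xyz',st['eef_rot'],degrees=True),np.array(st['ee_pos'])
def plan(Rt,pt,n,Rp=None):
    R0,p0=Rp if Rp else pose()
    w=(R0.inv()*Rt).as_rotvec(); print('total turn deg',np.round(np.degrees(w),1),'shift tool cm',np.round(R0.inv().apply(pt-p0)*100,2))
    for i in range(n):
        Ri=R0*R.from_rotvec(w*i/n)
        print([*map(float,np.round(Ri.inv().apply((pt-p0)/n)*100,2)),*map(float,np.round(np.degrees(w/n),2))])
def tilt(u,th):
    u=np.array([u[0],u[1],0])/np.hypot(u[0],u[1]);t=np.radians(th);k=np.array([0,0,1.])
    z=np.sin(t)*u-np.cos(t)*k; x=-np.cos(t)*u-np.sin(t)*k
    return R.from_matrix(np.stack([x,np.cross(z,x),z],1))
E
python3 - <<'E'
from h import *
s=arm.get_state();print(s['ee_pos'],s['eef_rot'],s['qpos'])
u=np.array([np.cos(np.radians(66.5)),np.sin(np.radians(66.5))])
Rt=tilt(u,0); plan(Rt,np.array([0.36,0.26,0.36]),10)
Rt=tilt(u,35); g=np.array([.491,.314,.1125]); z=Rt.as_matrix()[:,2]
print(g+.019*z, g+.019*z-.15*z)
E
```

```text
[0.27584784 0.61465673 0.37226029] [-1.79687339e+02  3.25068420e-02  1.55836675e+02] [-75.09875148  18.9524035    5.35719117  75.20797964  -1.73181741
  86.23258894  -4.07050719]
total turn deg [ -0.3  -0.2 -90.7] shift tool cm [-22.19 -28.91   1.4 ]
[-2.22, -2.89, 0.14, -0.03, -0.02, -9.07]
[-1.74, -3.2, 0.14, -0.03, -0.02, -9.07]
[-1.21, -3.44, 0.14, -0.03, -0.02, -9.07]
[-0.65, -3.59, 0.14, -0.03, -0.02, -9.07]
[-0.08, -3.64, 0.14, -0.03, -0.02, -9.07]
[0.5, -3.61, 0.13, -0.03, -0.02, -9.07]
[1.06, -3.49, 0.13, -0.03, -0.02, -9.07]
[1.6, -3.28, 0.13, -0.03, -0.02, -9.07]
[2.09, -2.99, 0.13, -0.03, -0.02, -9.07]
[2.54, -2.62, 0.12, -0.03, -0.02, -9.07]
[0.49534555 0.32399408 0.09693611] [0.46103859 0.24509347 0.21980892]
```

Request:
step_arm(increments=[[-2.2,-2.9,0,0,0,-9,1],[-1.8,-3.2,0,0,0,-9,1],[-1.2,-3.4,0,0,0,-9,1],[-0.6,-3.6,0,0,0,-9,1],[0,-3.6,0,0,0,-9,1],[0.5,-3.6,0,0,0,-9,1],[1,-3.5,0,0,0,-9,1],[1.6,-3.3,0,0,0,-9,1],[2.1,-3,0,0,0,-9,1],[2.5,-2.6,0,0,0,-9,1]])

```text
clock: 2.15
ee_pos: [0.3648, 0.25, 0.3648]
eef_rot: [179.9, -1.1, -111.1]
contact_force: [0.1, -1.1, 0.6]
finger_gap: 0.0937
```

Run:
```python
from h import *
s=arm.get_state();print(s['ee_pos'],s['eef_rot'],s['qpos'])
cv2.imwrite("pics/w1.png",arm.grab_frame('wrist')[:,:,::-1])
cv2.imwrite("pics/s1.png",arm.grab_frame('scene')[:,:,::-1])
cv2.imwrite("pics/d1.png",arm.grab_frame('side')[:,:,::-1])
u=np.array([np.cos(np.radians(66.5)),np.sin(np.radians(66.5))])
Rt=tilt(u,35); plan(Rt,np.array([0.44,0.20,0.26]),8)
```

```text
[0.36479979 0.24996018 0.36477528] [ 179.89632745   -1.05720354 -111.07687031] [-54.37063467  -5.33257718  10.32275755 103.2453755    1.31371827
  83.0064483  114.65082131]
total turn deg [  0.7 -36.    1.9] shift tool cm [ 1.72 -8.82 10.54]
[0.22, -1.1, 1.32, 0.08, -4.5, 0.24]
[0.31, -1.1, 1.3, 0.08, -4.5, 0.24]
[0.41, -1.1, 1.27, 0.08, -4.5, 0.24]
[0.5, -1.1, 1.24, 0.08, -4.5, 0.24]
[0.6, -1.1, 1.2, 0.08, -4.5, 0.24]
[0.68, -1.1, 1.15, 0.08, -4.5, 0.24]
[0.77, -1.1, 1.09, 0.08, -4.5, 0.24]
[0.84, -1.11, 1.03, 0.08, -4.5, 0.24]
```

View pics/w1.png

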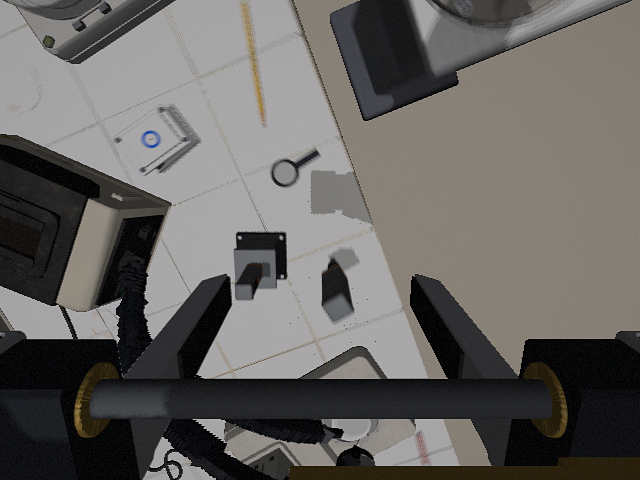

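View pics/d1.png

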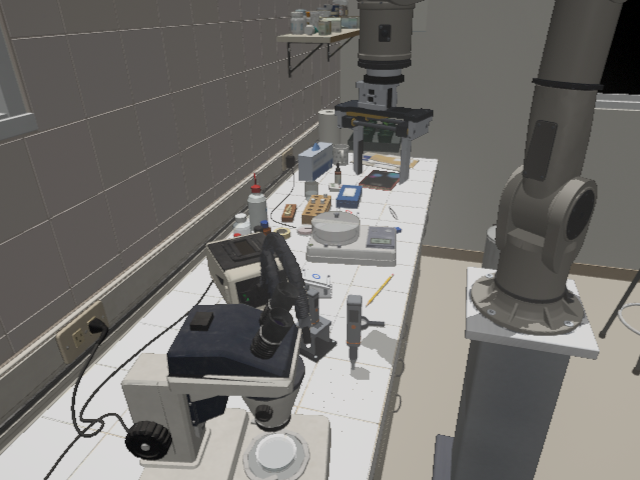

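Run:
```python
import cv2
a=cv2.imread("pics/w1.png")
cv2.imwrite("pics/c5.png",cv2.resize(a[215:315,215:315],(600,600),interpolation=cv2.INTER_CUBIC))
cv2.imwrite("pics/c6.png",cv2.resize(a[95:185,100:210],(733,600),interpolation=cv2.INTER_CUBIC))
```

```text
(no output)
```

View pics/c5.png

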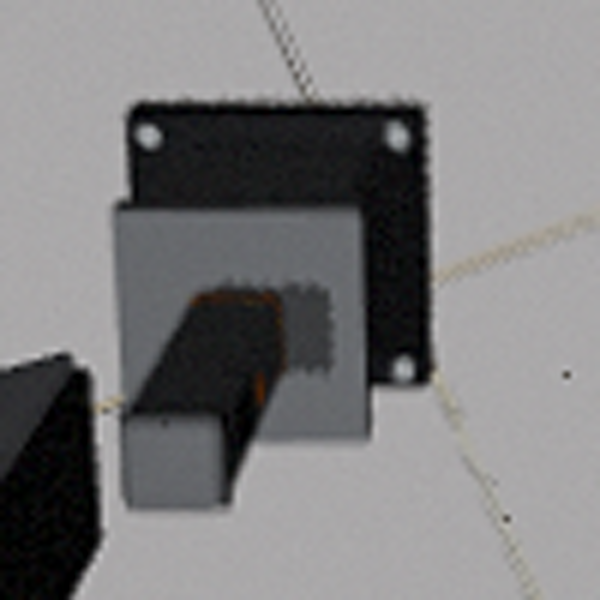

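View pics/c6.png

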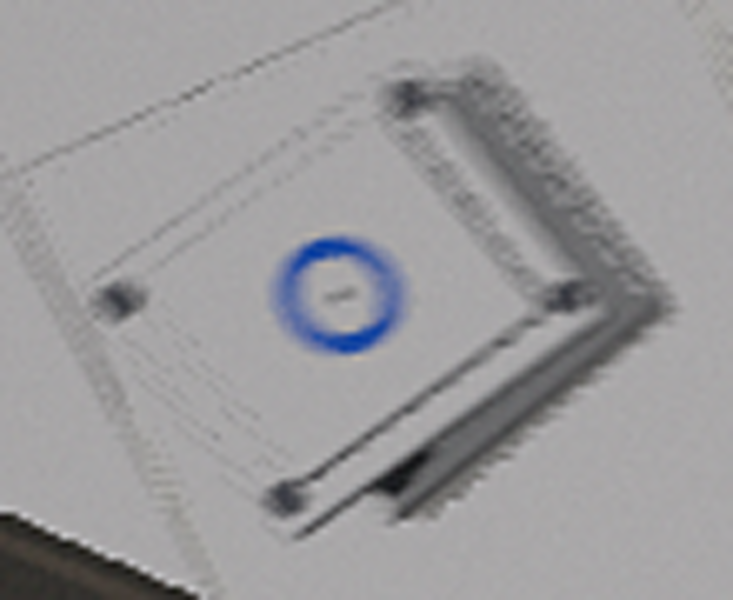

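```bash
cat > m.py <<'E'
from h import *
s=arm.get_state()
W=cam('wrist',dict(eef_rot=[179.89632745,-1.05720354,-111.07687031],ee_pos=np.array([0.36479979,0.24996018,0.36477528])))
if __name__=="__main__":
    c=lambda u,v:(215+u/6,215+v/6)
    for n,p,z in [("top ctr",c(176,461),.155),("t1",c(125,415),.155),("t2",c(220,415),.155),("t3",c(228,505),.155),("t4",c(128,508),.155),("p1",c(115,203),.07),("p2",c(360,208),.07),("p3",c(370,438),.07),("b1",c(130,103),.01),("b2",c(428,103),.01),("b3",c(432,382),.01)]:
        print(n,np.round(onz(W,p,z),4))
    e=lambda u,v:(100+u/6.667,95+v/6.667)
    print("dot",onz(W,e(340,295),.05))
    d=onz(W,e(340,295),.05)
    q=[e(408,97),e(567,297),e(287,498),e(120,300)]
    P=[onz(W,a,.05) for a in q]; print(np.round(P,4))
    x=P[0]+P[1]-P[2]-P[3]; ang=np.arctan2(x[1],x[0]); print('dir AB side',np.degrees(ang))
    for sg in(1,-1):   # sg=1: AB side is up
        nrm=np.array([-sg*np.sin(np.radians(15))*np.cos(ang),-sg*np.sin(np.radians(15))*np.sin(ang),np.cos(np.radians(15))])
        Q=[]
        for a in q:
            p,dd=ray(W,a);Q.append(p+dd*((d-p)@nrm)/(dd@nrm))
        Q=np.array(Q);print(sg,np.round(Q,4),'sides',np.round(np.linalg.norm(Q-np.roll(Q,-1,0),axis=1),4),'diag',np.linalg.norm(Q[0]-Q[2]),np.linalg.norm(Q[1]-Q[3]),'ctr off',Q.mean(0)-d)
E
python3 m.py
python3 - <<'E'
import cv2
a=cv2.imread("pics/s1.png")
cv2.imwrite("pics/c7.png",cv2.resize(a[195:245,265:315],(600,600),interpolation=cv2.INTER_CUBIC))
E
```

```text
top ctr [0.49   0.3156 0.155 ]
t1 [0.4956 0.3026 0.155 ]
t2 [0.4774 0.3096 0.155 ]
t3 [0.484  0.3285 0.155 ]
t4 [0.5036 0.3216 0.155 ]
p1 [0.5068 0.2766 0.07  ]
p2 [0.4525 0.299  0.07  ]
p3 [0.4733 0.3545 0.07  ]
b1 [0.5115 0.2643 0.01  ]
b2 [0.438  0.2928 0.01  ]
b3 [0.4671 0.3659 0.01  ]
dot [0.55495107 0.09460065 0.05      ]
[[0.5237 0.0649 0.05  ]
 [0.5112 0.112  0.05  ]
 [0.585  0.1276 0.05  ]
 [0.598  0.079  0.05  ]]
dir AB side -168.63104973719257
1 [[0.52   0.0672 0.0606]
 [0.5074 0.1134 0.0615]
 [0.59   0.1265 0.0391]
 [0.6039 0.0768 0.0381]] sides [0.048  0.0866 0.0517 0.0874] diag 0.09432572351306523 0.10582470257610951 ctr off [ 0.00038127  0.00137109 -0.00017258]
-1 [[0.5269 0.0629 0.041 ]
 [0.5144 0.1107 0.0402]
 [0.5809 0.1284 0.0586]
 [0.5934 0.0808 0.0594]] sides [0.0494 0.0713 0.0493 0.0713] diag 0.08676112662417093 0.08669485792855673 ctr off [-0.00103568  0.00111676 -0.00021308]
```

View pics/c7.png

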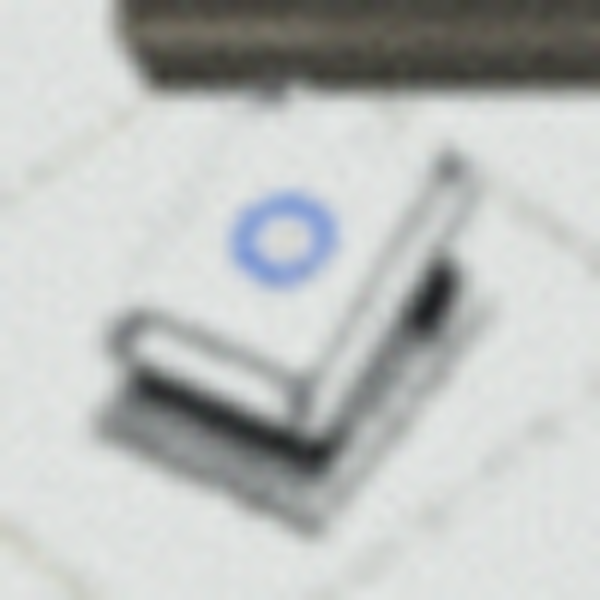

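Run:
```python
from h import *
u=np.array([np.cos(np.radians(68.5)),np.sin(np.radians(68.5))])
Rt=tilt(u,35); z=Rt.as_matrix()[:,2];g=np.array([.4905,.3155,.1135]);print(g+.019*z-.14*z)
plan(Rt,g+.019*z-.14*z,8)
```

```text
[0.46506381 0.25092646 0.2126174 ]
total turn deg [  0.1 -36.   -0. ] shift tool cm [-4.02 -9.29 15.18]
[-0.5, -1.16, 1.9, 0.01, -4.5, -0.0]
[-0.35, -1.16, 1.93, 0.01, -4.5, -0.0]
[-0.2, -1.16, 1.95, 0.01, -4.5, -0.0]
[-0.04, -1.16, 1.96, 0.01, -4.5, -0.0]
[0.11, -1.16, 1.96, 0.01, -4.5, -0.0]
[0.26, -1.16, 1.95, 0.01, -4.5, -0.0]
[0.42, -1.16, 1.92, 0.01, -4.5, -0.0]
[0.56, -1.16, 1.88, 0.01, -4.5, -0.0]
```

Request:
step_arm(increments=[[-0.5,-1.2,1.9,0,-4.5,0,1],[-0.35,-1.2,1.9,0,-4.5,0,1],[-0.2,-1.2,1.9,0,-4.5,0,1],[0,-1.2,2,0,-4.5,0,1],[0.1,-1.2,2,0,-4.5,0,1],[0.25,-1.2,2,0,-4.5,0,1],[0.4,-1.2,1.9,0,-4.5,0,1],[0.55,-1.2,1.9,0,-4.5,0,1],[0,0,0,0,0,0,1]])

```text
clock: 3.42
ee_pos: [0.4601, 0.2553, 0.2235]
eef_rot: [-179.8, 32.9, -112.2]
contact_force: [-0.1, -0.4, 0.7]
finger_gap: 0.0937
```

Run:
```python
from h import *
s=arm.get_state();print(s['ee_pos'],s['eef_rot'],s['qpos'])
cv2.imwrite("pics/w2.png",arm.grab_frame('wrist')[:,:,::-1])
cv2.imwrite("pics/d2.png",arm.grab_frame('side')[:,:,::-1])
u=np.array([np.cos(np.radians(68.5)),np.sin(np.radians(68.5))])
Rt=tilt(u,35); z=Rt.as_matrix()[:,2];g=np.array([.4905,.3155,.1135]);print(g+.019*z)
plan(Rt,g+.019*z,8)
```

```text
[0.46014557 0.2553424  0.22345781] [-179.79065918   32.85593034 -112.20657299] [-68.70928358 -10.11802807  47.03699111 129.55282128 -27.03419917
  37.12925912 155.94699125]
[0.49449411 0.32563965 0.09793611]
total turn deg [-0.7 -2.2 -0.5] shift tool cm [ 0.27 -0.41 14.83]
[0.03, -0.05, 1.85, -0.08, -0.27, -0.07]
[0.04, -0.05, 1.85, -0.08, -0.27, -0.07]
[0.05, -0.06, 1.85, -0.08, -0.27, -0.07]
[0.06, -0.06, 1.85, -0.08, -0.27, -0.07]
[0.07, -0.06, 1.85, -0.08, -0.27, -0.07]
[0.08, -0.06, 1.85, -0.08, -0.27, -0.07]
[0.09, -0.07, 1.85, -0.08, -0.27, -0.07]
[0.1, -0.07, 1.85, -0.08, -0.27, -0.07]
```

View pics/w2.png

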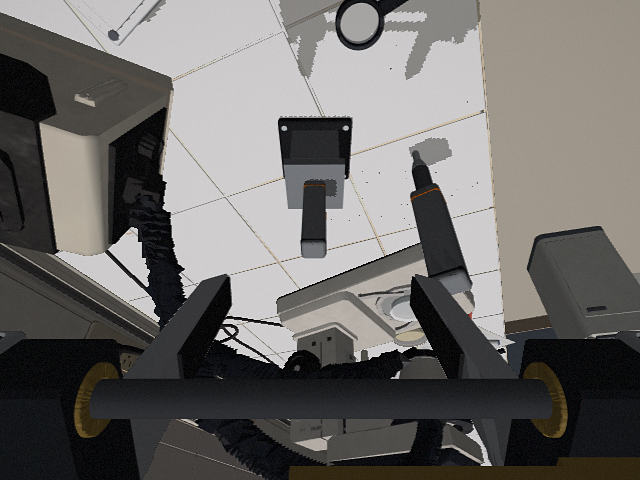

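View pics/d2.png

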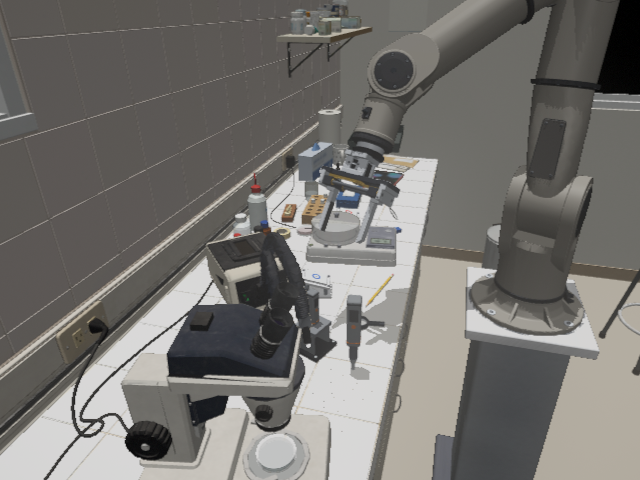

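Request:
step_arm(increments=[[0,0,-1,0,0,10,1],[0,0,-1,0,0,10,1],[0,0,-1,0,0,10,1],[0,0,-1,0,0,10,1],[0,0,0,0,0,10,1],[0,0,0,0,0,10,1],[0,0,0,0,0,10,1],[0,0,0,0,0,10,1],[0,0,0,0,0,10,1]])

```text
clock: 4.65
ee_pos: [0.4525, 0.2363, 0.2607]
eef_rot: [147.7, -1.2, 155.1]
contact_force: [0.3, 0.5, -0.1]
finger_gap: 0.0945
```

Request:
step_arm(increments=[[0,0,0,0,0,10,1],[0,0,0,0,0,10,1],[0,0,0,0,0,10,1],[0,0,0,0,0,10,1],[0,0,0,0,0,10,1],[0,0,0,0,0,10,1],[0,0,0,0,0,10,1],[0,0,0,0,0,10,1],[0,0,0,0,0,10,1]])

```text
clock: 5.78
ee_pos: [0.4531, 0.2378, 0.2599]
eef_rot: [-176.5, -31.5, 60.4]
contact_force: [-1.0, -0.7, 0.4]
finger_gap: 0.0941
```

```bash
cat >> h.py <<'E'
FL=R.from_rotvec([0,0,np.pi])
E
python3 - <<'E'
from h import *
s=arm.get_state();print(s['ee_pos'],s['eef_rot'],s['qpos'])
cv2.imwrite("pics/w3.png",arm.grab_frame('wrist')[:,:,::-1])
cv2.imwrite("pics/s3.png",arm.grab_frame('scene')[:,:,::-1])
cv2.imwrite("pics/d3.png",arm.grab_frame('side')[:,:,::-1])
u=np.array([np.cos(np.radians(68.5)),np.sin(np.radians(68.5))])
Rt=tilt(u,35)*FL; z=Rt.as_matrix()[:,2];g=np.array([.4905,.3155,.1135]);print(g+.019*z)
plan(Rt,g+.019*z-.1*z,5)
E
```

```text
[0.45306227 0.23783495 0.25994421] [-176.49016667  -31.5494216    60.4190211 ] [-31.62782844  -8.26131401  13.65868835 125.74000296 -31.3306451
  45.01173386 -27.24690967]
[0.49449411 0.32563965 0.09793611]
total turn deg [ 0.9  3.2 -6.4] shift tool cm [-0.77  0.58  8.91]
[-0.15, 0.12, 1.78, 0.19, 0.65, -1.27]
[-0.18, 0.12, 1.78, 0.19, 0.65, -1.27]
[-0.2, 0.12, 1.78, 0.19, 0.65, -1.27]
[-0.22, 0.12, 1.77, 0.19, 0.65, -1.27]
[-0.24, 0.12, 1.77, 0.19, 0.65, -1.27]
```

View pics/w3.png

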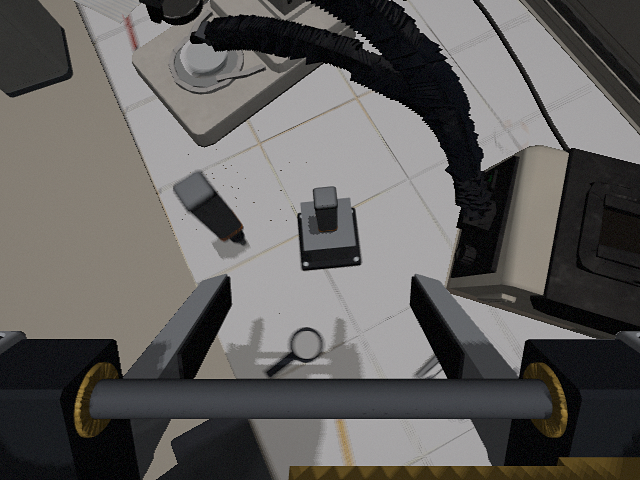

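View pics/d3.png

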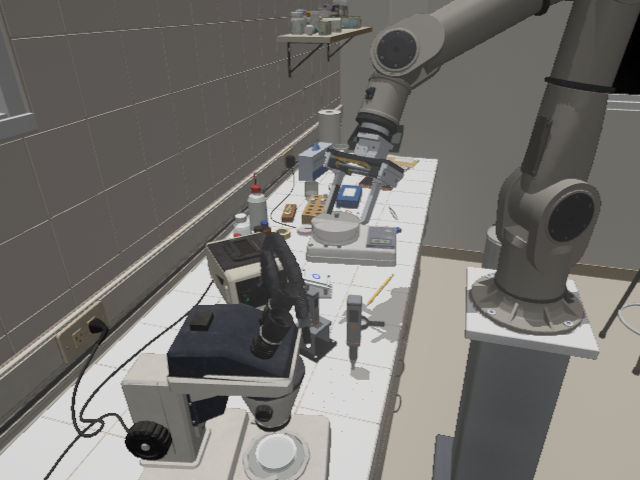

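View pics/s3.png

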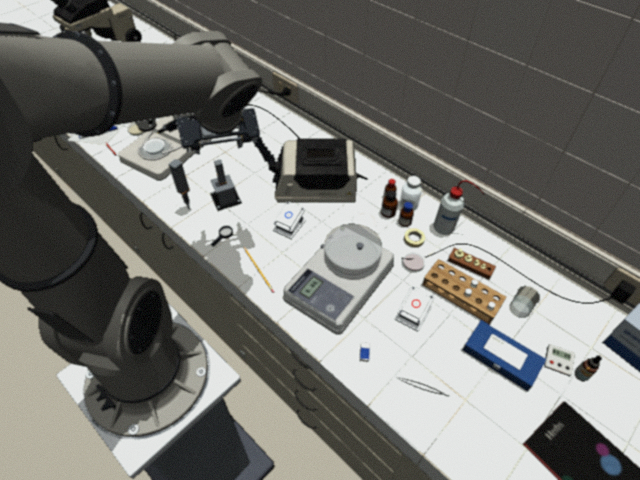

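Run:
```python
import cv2
a=cv2.imread("pics/w3.png")
cv2.imwrite("pics/c8.png",cv2.resize(a[175:275,280:380],(800,600),interpolation=cv2.INTER_CUBIC)[:, :])
```

```text
(no output)
```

View pics/c8.png

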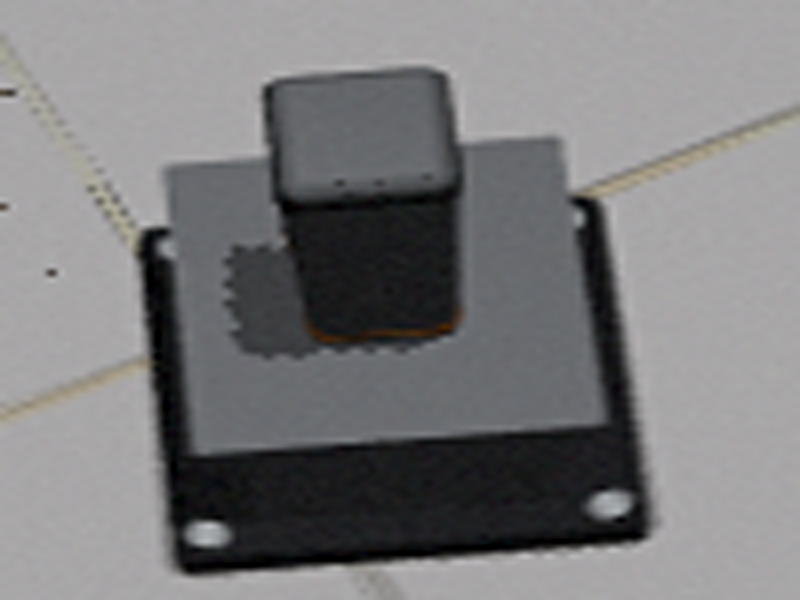

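Run:
```python
from h import *
W=cam('wrist',dict(eef_rot=[-176.49016667,-31.5494216,60.4190211],ee_pos=np.array([0.45306227,0.23783495,0.25994421])))
c=lambda u,v:(280+u/8,175+v/6)
T=[onz(W,c(*p),.155) for p in [(265,75),(447,68),(460,195),(275,203)]]
P=[onz(W,c(*p),.07) for p in [(167,165),(560,140),(607,427),(190,455)]]
B=[onz(W,c(*p),.01) for p in [(180,570),(648,537)]]
for Q in(T,P,B):
    Q=np.array(Q);print(np.round(Q,4),Q.mean(0));d=np.roll(Q,-1,0)-Q;print(np.round(np.degrees(np.arctan2(d[:,1],d[:,0])),1),np.linalg.norm(d,axis=1))
```

```text
[[0.487  0.3303 0.155 ]
 [0.5067 0.3207 0.155 ]
 [0.4978 0.3009 0.155 ]
 [0.478  0.3103 0.155 ]] [0.49238277 0.3155511  0.155     ]
[ -25.9 -114.4  154.6   65.6] [0.02191223 0.02166376 0.02190902 0.02186677]
[[0.4768 0.3556 0.07  ]
 [0.5308 0.3318 0.07  ]
 [0.5081 0.277  0.07  ]
 [0.4527 0.3009 0.07  ]] [0.49209504 0.31629897 0.07      ]
[ -23.8 -112.5  156.7   66.2] [0.05898042 0.05924884 0.06031814 0.0597756 ]
[[0.4411 0.2944 0.01  ]
 [0.5115 0.2646 0.01  ]] [0.4762857  0.27948757 0.01      ]
[-22.9 157.1] [0.07641701 0.07641701]
```

Run:
```python
from h import *
u=np.array([np.cos(np.radians(66.5)),np.sin(np.radians(66.5))])
Rt=tilt(u,35)*FL; z=Rt.as_matrix()[:,2];g=np.array([.4917,.3158,.1135]);print(g+.019*z)
plan(Rt,g+.019*z-.08*z,6)
```

```text
[0.49604555 0.32579408 0.09793611]
total turn deg [-0.2  3.3 -4.7] shift tool cm [-0.6   0.51 10.95]
[-0.1, 0.08, 1.82, -0.03, 0.55, -0.78]
[-0.12, 0.08, 1.82, -0.03, 0.55, -0.78]
[-0.14, 0.08, 1.82, -0.03, 0.55, -0.78]
[-0.15, 0.08, 1.82, -0.03, 0.55, -0.78]
[-0.17, 0.07, 1.82, -0.03, 0.55, -0.78]
[-0.19, 0.07, 1.82, -0.03, 0.55, -0.78]
```

Request:
step_arm(increments=[[-0.15,0.1,1.8,0,0.6,-0.9,1],[-0.15,0.1,1.8,0,0.6,-0.9,1],[-0.15,0.1,1.8,0,0.6,-0.9,1],[-0.15,0.1,1.8,0,0.6,-0.9,1],[-0.15,0.1,1.8,0,0.6,-0.9,1],[-0.15,0.1,1.8,0,0.6,-0.9,1],[0,0,0,0,0,0,1]])

```text
clock: 6.8
ee_pos: [0.4803, 0.2845, 0.162]
eef_rot: [178.2, -35.3, 70.0]
contact_force: [0.2, -0.0, 0.6]
finger_gap: 0.094
```

Run:
```python
from h import *
s=arm.get_state();print(s['qpos'],s['contact_force'])
u=np.array([np.cos(np.radians(66.5)),np.sin(np.radians(66.5))])
Rt=tilt(u,35)*FL; z=Rt.as_matrix()[:,2];g=np.array([.4917,.3158,.1135]);print(g+.019*z)
plan(Rt,g+.019*z,8)
cv2.imwrite("pics/s4.png",arm.grab_frame('scene')[100:300,100:400,::-1])
cv2.imwrite("pics/w4.png",arm.grab_frame('wrist')[:,:,::-1])
```

```text
[-35.13050688   3.58392581  16.25764502 131.39317861 -56.00192248
  32.41507388   5.5542716 ] [ 0.22883488 -0.02455082  0.55662086]
[0.49604555 0.32579408 0.09793611]
total turn deg [-0.2 -0.4  2.8] shift tool cm [-0.1  -0.18  7.78]
[-0.01, -0.02, 0.97, -0.03, -0.05, 0.35]
[-0.01, -0.02, 0.97, -0.03, -0.05, 0.35]
[-0.01, -0.02, 0.97, -0.03, -0.05, 0.35]
[-0.01, -0.02, 0.97, -0.03, -0.05, 0.35]
[-0.01, -0.02, 0.97, -0.03, -0.05, 0.35]
[-0.01, -0.02, 0.97, -0.03, -0.05, 0.35]
[-0.01, -0.02, 0.97, -0.03, -0.05, 0.35]
[-0.01, -0.02, 0.97, -0.03, -0.05, 0.35]
```

View pics/w4.png

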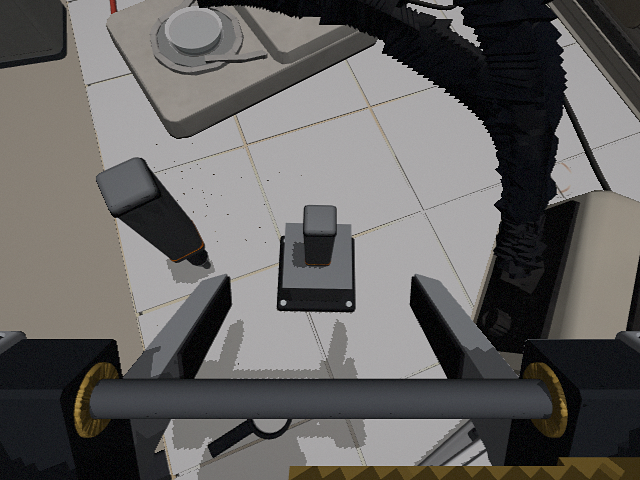

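View pics/s4.png

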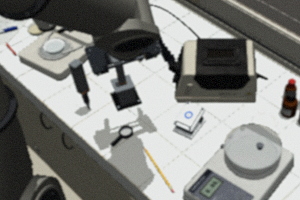

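Run:
```python
from h import *
u=np.array([np.cos(np.radians(66.5)),np.sin(np.radians(66.5))])
Rt=tilt(u,28)*FL; z=Rt.as_matrix()[:,2];g=np.array([.4917,.3158,.1145]);print(g+.019*z)
plan(Rt,g+.019*z,8)
```

```text
[0.49525683 0.32398014 0.097724  ]
total turn deg [ 0.  -7.5  2.7] shift tool cm [-0.37 -0.27  7.8 ]
[-0.05, -0.03, 0.98, 0.0, -0.93, 0.34]
[-0.03, -0.03, 0.98, 0.0, -0.93, 0.34]
[-0.02, -0.03, 0.98, 0.0, -0.93, 0.34]
[0.0, -0.03, 0.98, 0.0, -0.93, 0.34]
[0.02, -0.03, 0.98, 0.0, -0.93, 0.34]
[0.03, -0.03, 0.98, 0.0, -0.93, 0.34]
[0.05, -0.03, 0.98, 0.0, -0.93, 0.34]
[0.06, -0.03, 0.97, 0.0, -0.93, 0.34]
```

Request:
step_arm(increments=[[-0.05,-0.03,1,0,-1,0.4,1],[-0.05,-0.03,1,0,-1,0.4,1],[-0.05,-0.03,1,0,-1,0.4,1],[0,-0.03,1,0,-1,0.4,1]])

```text
clock: 7.4
ee_pos: [0.4897, 0.3054, 0.1297]
eef_rot: [179.2, -31.3, 67.8]
contact_force: [0.2, 0.4, 1.0]
finger_gap: 0.0943
```

Run:
```python
from h import *
s=arm.get_state();print(s['qpos'],s['contact_force'])
u=np.array([np.cos(np.radians(66.5)),np.sin(np.radians(66.5))])
Rt=tilt(u,28)*FL; z=Rt.as_matrix()[:,2];g=np.array([.4917,.3158,.1145]);print(g+.019*z)
plan(Rt,g+.019*z,5)
```

```text
[-38.45176295   7.98354351  15.2256506  129.36984934 -52.70566694
  28.96960501  -2.17575223] [0.24778112 0.40977368 1.04248968]
[0.49525683 0.32398014 0.097724  ]
total turn deg [ 0.1 -3.3  1.1] shift tool cm [-0.02 -0.23  3.73]
[-0.0, -0.05, 0.75, 0.03, -0.67, 0.23]
[0.01, -0.05, 0.75, 0.03, -0.67, 0.23]
[0.01, -0.05, 0.75, 0.03, -0.67, 0.23]
[0.02, -0.05, 0.75, 0.03, -0.67, 0.23]
[0.03, -0.05, 0.75, 0.03, -0.67, 0.23]
```

Joint 5 is easing off; continue to the grasp.

Request:
step_arm(increments=[[0,-0.05,0.75,0,-0.7,0.3,1],[0,-0.05,0.75,0,-0.7,0.3,1],[0,-0.05,0.75,0,-0.7,0.2,1],[0,-0.05,0.75,0,-0.7,0.2,1],[0,-0.05,0.8,0,-0.7,0.2,1],[0,0,0,0,0,0,1]])

```text
clock: 8.15
ee_pos: [0.4948, 0.3257, 0.0933]
eef_rot: [180.0, -27.5, 66.4]
contact_force: [0.2, -0.4, -0.6]
finger_gap: 0.094
```

Run:
```python
from h import *
s=arm.get_state();print(s['qpos'],s['contact_force'])
u=np.array([np.cos(np.radians(66.5)),np.sin(np.radians(66.5))])
Rt=tilt(u,28)*FL; z=Rt.as_matrix()[:,2];g=np.array([.4917,.3158,.1145]);print(g+.019*z)
plan(Rt,g+.019*z,1)
cv2.imwrite("pics/w5.png",arm.grab_frame('wrist')[:,:,::-1])
cv2.imwrite("pics/d5.png",cv2.resize(arm.grab_frame('side')[180:420,200:480,::-1],None,fx=2.4,fy=2.4))
```

```text
[-41.90673617  12.90257398  15.08687037 127.3493562  -50.08644156
  26.54739386  -8.51873966] [ 0.2088411  -0.38396027 -0.60887592]
[0.49525683 0.32398014 0.097724  ]
total turn deg [ 0.1  0.5 -0.1] shift tool cm [ 0.08  0.11 -0.46]
[0.08, 0.11, -0.46, 0.07, 0.49, -0.09]
```

View pics/w5.png

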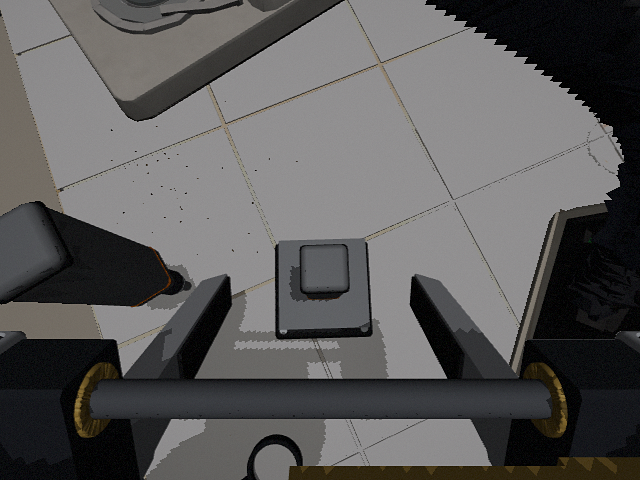

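View pics/d5.png

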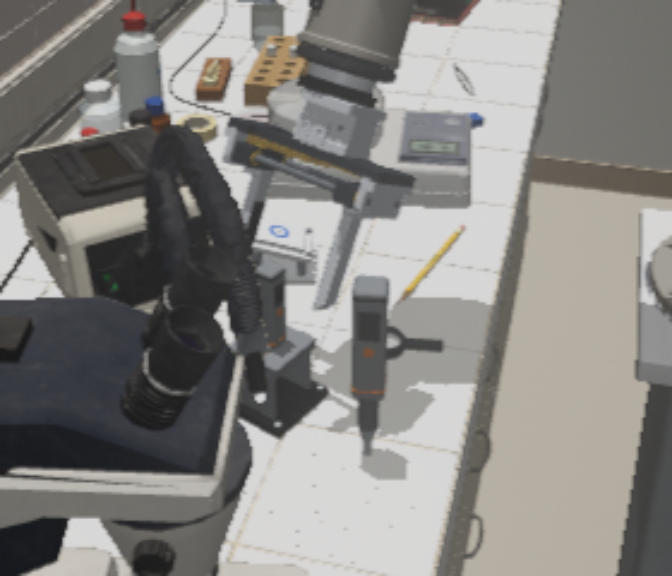

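Run:
```python
from h import *
s=arm.get_state();W=cam('wrist',s);S=cam('side')
R0,p=pose()
print('tcp',proj(W,p),'tip±47',proj(W,p+R0.apply([0,.047,0])),proj(W,p-R0.apply([0,.047,0])))
print('handle top',proj(W,[.4917,.3158,.155]),'obs 325,268')
f=lambda X:(proj(S,X)-[200,180])*2.4
print('side tip',f(p),f(p+R0.apply([0,.047,0])),f(p-R0.apply([0,.047,0])),'htop',f([.4917,.3158,.155]),'hbot',f([.4917,.3158,.07]))
print(onz(W,(325,268),.155))
```

```text
tcp [321.50255067 265.78699041] tip±47 [397.50566819 265.68916222] [245.4869614  265.88483464]
handle top [323.73325071 270.7259724 ] obs 325,268
side tip [264.60261714 324.37229992] [227.47354751 305.69843325] [303.68338932 344.02776495] htop [269.56897765 264.23247798] hbot [271.56887321 339.50326185]
[0.49272295 0.31669936 0.155     ]
```

Request:
step_arm(increments=[[0.1,0.1,-0.45,0,0.5,0,1],[0,0,0,0,0,0,0.3],[0,0,0,0,0,0,-0.3],[0,0,0,0,0,0,-1],[0,0,0,0,0,0,-1],[0,0,0,0,0,0,-1],[0,0,0,0,0,0,-1],[0,0,0,0,0,0,-1]], force=30)

```text
clock: 9.25
ee_pos: [0.4959, 0.3231, 0.0994]
eef_rot: [179.9, -28.2, 66.3]
contact_force: [-0.0, 0.1, 0.5]
finger_gap: 0.0276
```

Run:
```python
from h import *
s=arm.get_state();print(s['ee_pos'],s['eef_rot'],s['contact_force'],s['finger_gap'])
cv2.imwrite("pics/w6.png",arm.grab_frame('wrist')[:,:,::-1])
cv2.imwrite("pics/d6.png",cv2.resize(arm.grab_frame('side')[180:420,200:480,::-1],None,fx=2.4,fy=2.4))
```

```text
[0.49585192 0.32310798 0.0993705 ] [179.92809792 -28.15377932  66.33175773] [-0.00945311  0.13953985  0.52537817] 0.027586089137067102
```

View pics/w6.png

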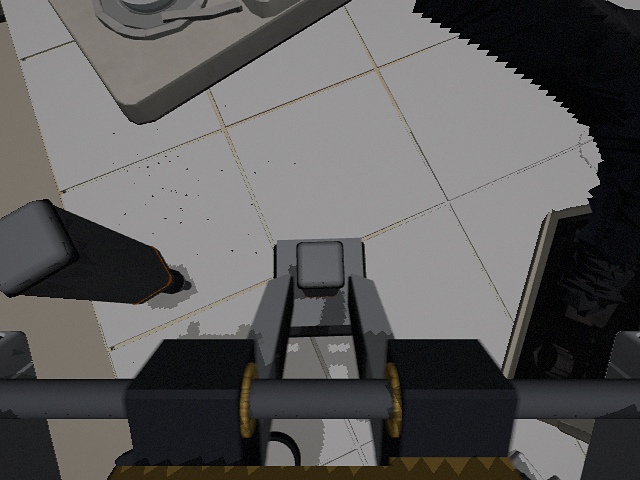

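View pics/d6.png

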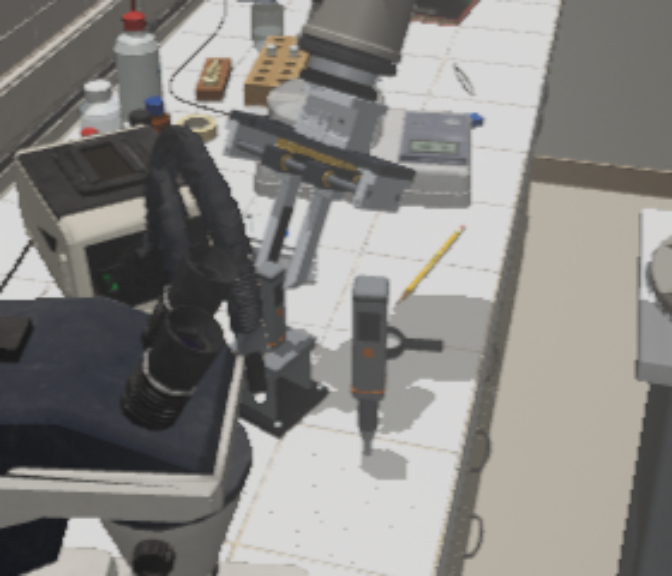

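```bash
python3 - <<'E'
from h import *
s=arm.get_state();W=cam('wrist',s);S=cam('side');print(s['finger_gap'],s['clock'])
R0,p=pose()
f=lambda X:np.round((proj(S,X)-[200,180])*2.4)
for d in(0,.02,.045,.06):
  for x in(.008,-.008):
    q=[p+R0.apply([x,sg*.0138,-d]) for sg in(1,-1)]
    print(d,x,[np.round(proj(W,a)) for a in q],[f(a) for a in q])
E
python3 - <<'E'
import cv2
a=cv2.imread("pics/w6.png")
cv2.imwrite("pics/c9.png",cv2.resize(a[220:345,240:400],(768,600),interpolation=cv2.INTER_CUBIC))
a=cv2.imread("pics/d6.png")
cv2.imwrite("pics/c10.png",cv2.resize(a[150:400,200:400],(480,600),interpolation=cv2.INTER_CUBIC))
E
```

```text
0.020777486151841707 9.35
0 0.008 [array([344., 253.]), array([299., 254.])] [array([248., 313.]), array([270., 324.])]
0 -0.008 [array([344., 278.]), array([299., 278.])] [array([258., 312.]), array([281., 323.])]
0.02 0.008 [array([346., 265.]), array([297., 265.])] [array([254., 292.]), array([277., 303.])]
0.02 -0.008 [array([346., 291.]), array([298., 291.])] [array([264., 292.]), array([287., 303.])]
0.045 0.008 [array([350., 282.]), array([294., 282.])] [array([262., 267.]), array([285., 278.])]
0.045 -0.008 [array([349., 311.]), array([295., 312.])] [array([272., 267.]), array([295., 278.])]
0.06 0.008 [array([352., 295.]), array([292., 295.])] [array([267., 252.]), array([290., 262.])]
0.06 -0.008 [array([351., 326.]), array([293., 326.])] [array([277., 252.]), array([300., 262.])]
```

View pics/c9.png

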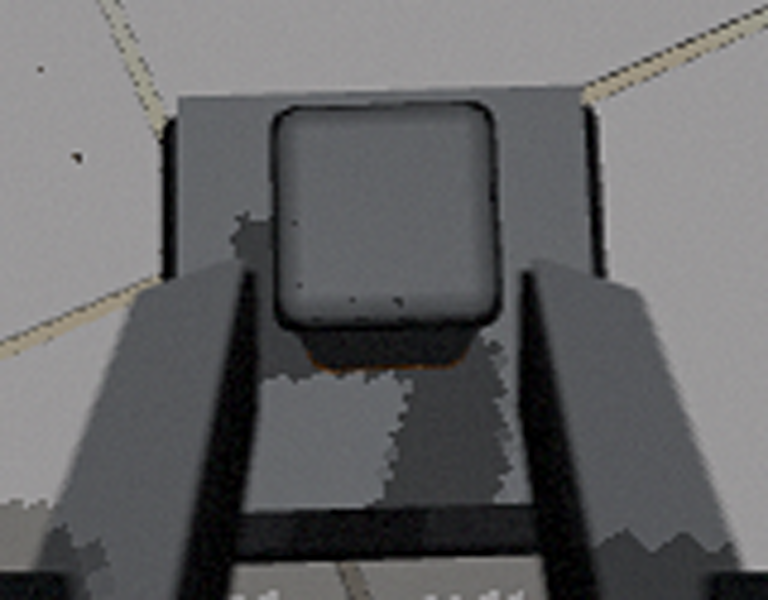

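View pics/c10.png

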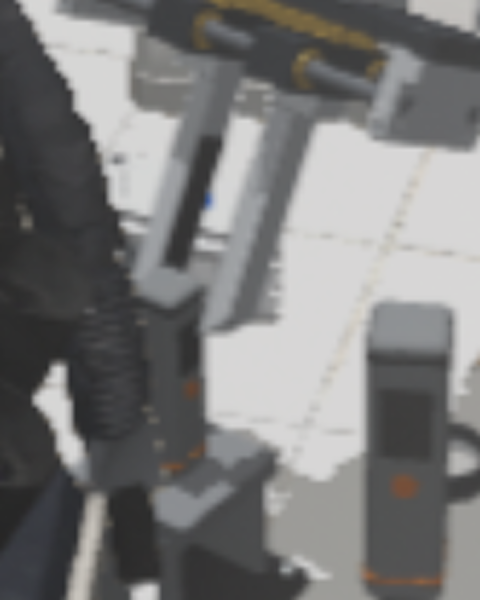

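Request:
step_arm(increments=[[0,0,0,0,0,0,-1],[0,0,0,0,0,0,-1]])

```text
clock: 9.6
ee_pos: [0.4959, 0.3231, 0.0994]
eef_rot: [179.9, -28.2, 66.3]
contact_force: [-0.0, -0.3, -0.3]
finger_gap: 0.0208
```

Run:
```python
from h import *
s=arm.get_state();print(s['ee_pos'],s['eef_rot'],s['contact_force'],s['finger_gap'])
a=arm.grab_frame('wrist')[:,:,::-1]
cv2.imwrite("pics/c11.png",cv2.resize(a[220:345,240:400],(768,600),interpolation=cv2.INTER_CUBIC))
```

```text
[0.4958903  0.3231055  0.09938717] [179.92838897 -28.15510652  66.32797084] [-0.03408117 -0.29266421 -0.29507481] 0.020829675796822496
```

View pics/c11.png

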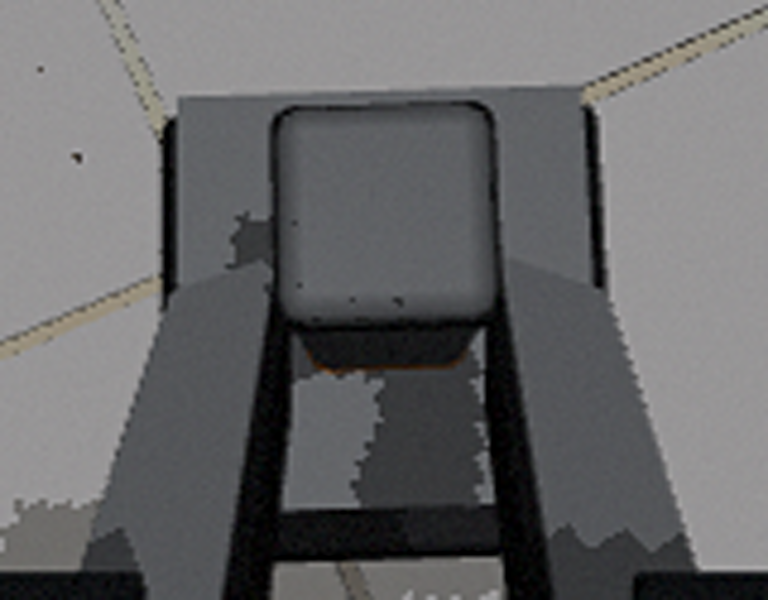

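Request:
step_arm(increments=[[0,0,0,0,0,0,0.2],[0,0,0,0,0,0,0.2],[0,0,0,0,0,0,0.2],[0,0,0,0,0,0,0.2],[0,0,0,0,0,0,0.2]])

```text
clock: 10.28
ee_pos: [0.4958, 0.3231, 0.0994]
eef_rot: [179.9, -28.2, 66.3]
contact_force: [-0.0, 0.0, -0.3]
finger_gap: 0.0565
```

Run:
```python
from h import *
s=arm.get_state();print(s['finger_gap'])
u=np.array([np.cos(np.radians(66.5)),np.sin(np.radians(66.5))])
Rt=tilt(u,28)*FL; z=Rt.as_matrix()[:,2];g=np.array([.492,.316,.116]);print(g+.062*z)
plan(Rt,g+.062*z,4)
a=arm.grab_frame('wrist')[:,:,::-1]
cv2.imwrite("pics/c12.png",cv2.resize(a[220:345,240:400],(768,600),interpolation=cv2.INTER_CUBIC))
```

```text
0.05648849630878932
[0.50360648 0.34269308 0.06125725]
total turn deg [ 0.2 -0.2 -0.1] shift tool cm [ 0.06 -0.08  4.35]
[0.02, -0.02, 1.09, 0.04, -0.04, -0.04]
[0.02, -0.02, 1.09, 0.04, -0.04, -0.04]
[0.02, -0.02, 1.09, 0.04, -0.04, -0.04]
[0.02, -0.02, 1.09, 0.04, -0.04, -0.04]
```

View pics/c12.png

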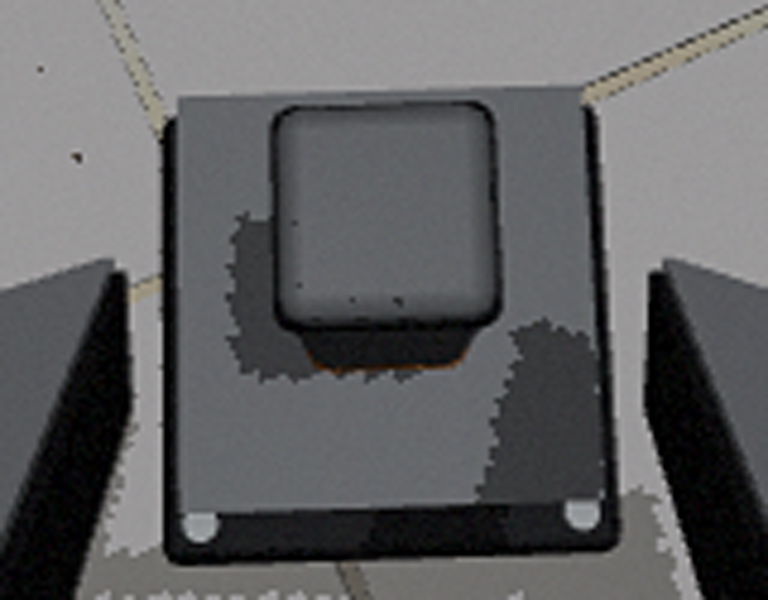

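Request:
step_arm(increments=[[0,0,1,0,0,0,0.2],[0,0,1,0,0,0,0.2],[0,0,0,0,0,0,0.2]])

```text
clock: 10.7
ee_pos: [0.4997, 0.3326, 0.0801]
eef_rot: [179.9, -28.1, 66.3]
contact_force: [-0.3, -0.3, -0.0]
finger_gap: 0.0564
```

Run:
```python
from h import *
s=arm.get_state();print(s['finger_gap'],s['contact_force'],s['qpos'])
cv2.imwrite("pics/w13.png",arm.grab_frame('wrist')[:,:,::-1])
b=arm.grab_frame('side')[180:420,200:480,::-1]
cv2.imwrite("pics/c14.png",cv2.resize(b[60:170,80:170],None,fx=5,fy=5))
u=np.array([np.cos(np.radians(66.5)),np.sin(np.radians(66.5))])
Rt=tilt(u,28)*FL; z=Rt.as_matrix()[:,2];g=np.array([.492,.316,.116]);print(g+.062*z)
plan(Rt,g+.062*z,4)
```

```text
0.05641829770576293 [-0.34154724 -0.31690082 -0.02218392] [-39.74231785  14.75374577  12.53515432 127.39521311 -54.46151724
  24.90214125  -4.25683006]
[0.50360648 0.34269308 0.06125725]
total turn deg [ 0.2 -0.2 -0.1] shift tool cm [ 0.04 -0.09  2.24]
[0.01, -0.02, 0.56, 0.04, -0.04, -0.04]
[0.01, -0.02, 0.56, 0.04, -0.04, -0.04]
[0.01, -0.02, 0.56, 0.04, -0.04, -0.04]
[0.01, -0.02, 0.56, 0.04, -0.04, -0.04]
```

View pics/w13.png

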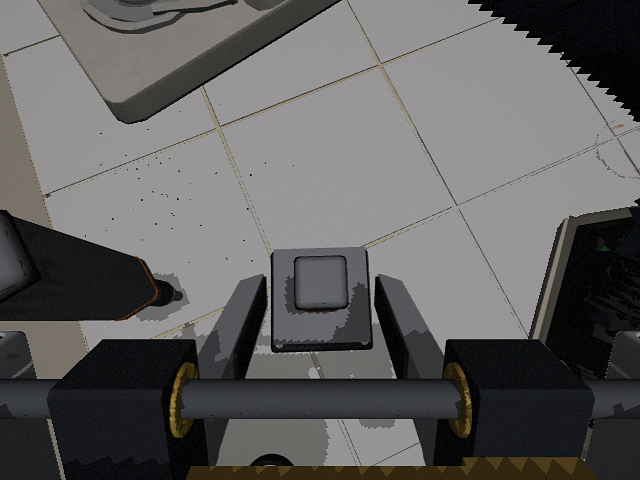

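View pics/c14.png

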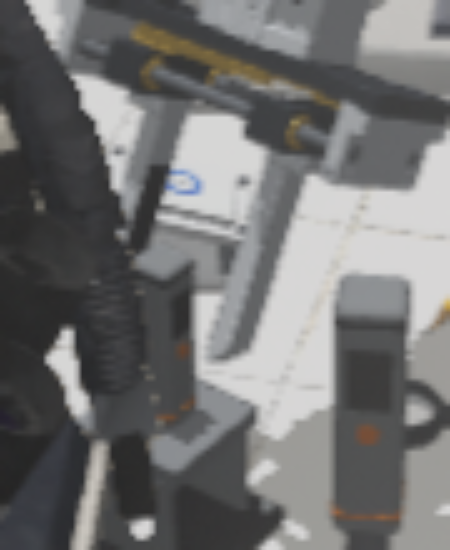

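Run:
```python
from h import *
u=np.array([np.cos(np.radians(66.5)),np.sin(np.radians(66.5))])
Rt=tilt(u,24)*FL; z=Rt.as_matrix()[:,2];g=np.array([.492,.316,.117]);print(g+.062*z)
plan(Rt,g+.062*z,4)
```

```text
[0.50205552 0.33912612 0.06036018]
total turn deg [ 0.2 -4.2 -0.2] shift tool cm [-0.34 -0.09  2.14]
[-0.09, -0.02, 0.53, 0.04, -1.04, -0.04]
[-0.08, -0.02, 0.54, 0.04, -1.04, -0.04]
[-0.07, -0.02, 0.54, 0.04, -1.04, -0.04]
[-0.06, -0.02, 0.54, 0.04, -1.04, -0.04]
```

Request:
step_arm(increments=[[-0.1,0,0.5,0,-1,0,0.2],[-0.1,0,0.5,0,-1,0,0.2],[-0.05,0,0.5,0,-1,0,0.2],[-0.05,0,0.5,0,-1,0,0.2],[0,0,0,0,0,0,0.2]])

```text
clock: 11.42
ee_pos: [0.5031, 0.338, 0.0614]
eef_rot: [179.9, -24.0, 66.3]
contact_force: [-0.8, 0.7, -0.6]
finger_gap: 0.0566
```

Run:
```python
from h import *
s=arm.get_state();print(s['finger_gap'],s['contact_force'],s['qpos'])
u=np.array([np.cos(np.radians(66.5)),np.sin(np.radians(66.5))])
Rt=tilt(u,24)*FL; z=Rt.as_matrix()[:,2];g=np.array([.492,.316,.117])
plan(Rt,g+.062*z,1)
b=arm.grab_frame('side')[180:420,200:480,::-1]
cv2.imwrite("pics/c15.png",cv2.resize(b[60:170,80:170],None,fx=5,fy=5))
```

```text
0.056550610729372564 [-0.83011361  0.66420214 -0.5866799 ] [-44.84000853  17.51436518  16.01362412 125.00443419 -47.34460739
  25.53178108 -12.98489604]
total turn deg [ 0.2 -0.  -0.2] shift tool cm [ 0.01 -0.15  0.12]
[0.01, -0.15, 0.12, 0.2, -0.02, -0.18]
```

View pics/c15.png

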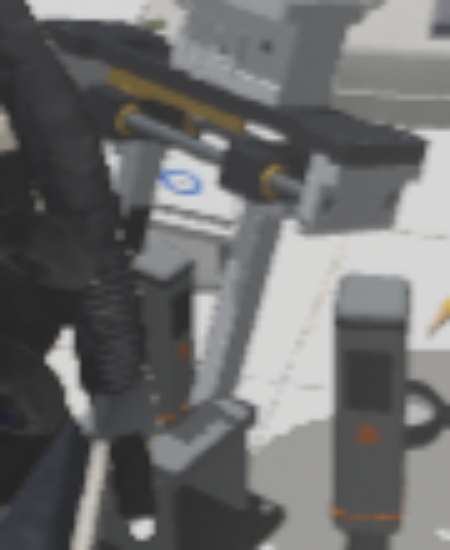

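Request:
step_arm(increments=[[0,-0.15,-0.2,0,0,0,0.2],[0,0,0,0,0,0,-0.2],[0,0,0,0,0,0,-1],[0,0,0,0,0,0,-1],[0,0,0,0,0,0,-1],[0,0,0,0,0,0,-1],[0,0,0,0,0,0,-1]], force=35)

```text
clock: 12.35
ee_pos: [0.5014, 0.337, 0.0639]
eef_rot: [179.9, -24.1, 66.2]
contact_force: [-0.1, -0.6, 0.3]
finger_gap: 0.0214
```

Run:
```python
from h import *
s=arm.get_state();print(s['finger_gap'],s['contact_force'],s['qpos'])
b=arm.grab_frame('side')[180:420,200:480,::-1]
cv2.imwrite("pics/c16.png",cv2.resize(b[60:170,80:170],None,fx=5,fy=5))
cv2.imwrite("pics/w16.png",arm.grab_frame('wrist')[:,:,::-1])
```

```text
0.02137069449822822 [-0.13485693 -0.63474752  0.2820819 ] [-45.02717844  17.09022962  16.18840475 125.21751216 -47.0466471
  25.60484627 -13.35023568]
```

View pics/c16.png

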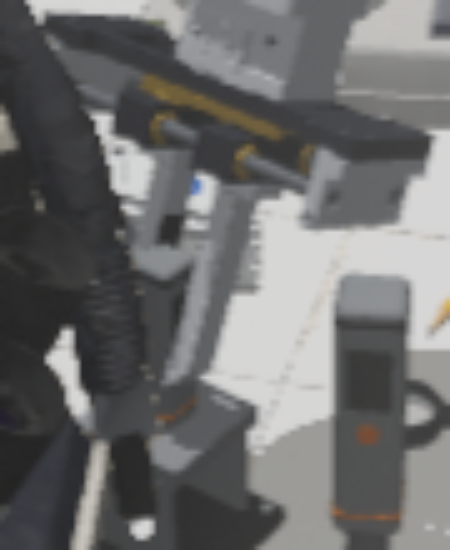

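View pics/w16.png

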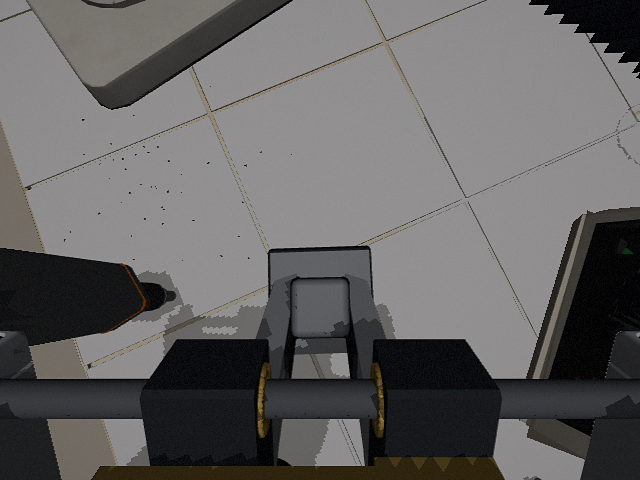

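Request:
step_arm(increments=[[0.41,0,-0.91,0,0,0,-1],[0.41,0,-0.91,0,0,0,-1],[0.41,0,-0.91,0,0,0,-1],[0.41,0,-0.91,0,0,0,-1],[0,0,0,0,0,0,-1]])

```text
clock: 13.08
ee_pos: [0.5016, 0.3373, 0.1074]
eef_rot: [179.9, -24.1, 66.2]
contact_force: [-0.6, 0.2, -1.2]
finger_gap: 0.0219
```

Run:
```python
from h import *
s=arm.get_state();print(s['finger_gap'],s['contact_force'],s['qpos'])
b=arm.grab_frame('side')[180:420,200:480,::-1]
cv2.imwrite("pics/c17.png",cv2.resize(b[40:170,80:170],None,fx=4.5,fy=4.5))
```

```text
0.02191462132862695 [-0.55161686  0.21192238 -1.15668619] [-49.1806849   12.99845522  20.58674125 123.589401   -39.29858103
  29.96278271 -21.61770702]
```

View pics/c17.png

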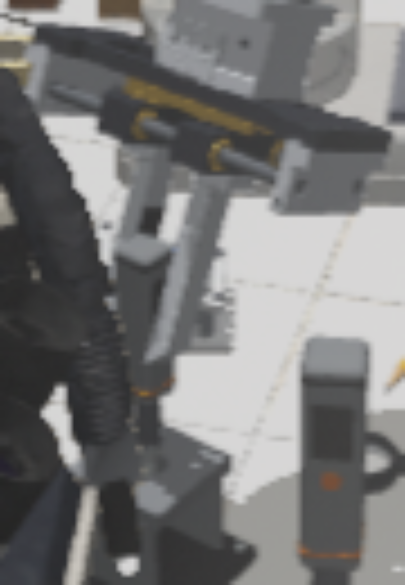

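Request:
step_arm(increments=[[0.41,0,-0.91,0,0,0,-1],[0.41,0,-0.91,0,0,0,-1],[0.41,0,-0.91,0,0,0,-1],[0.41,0,-0.91,0,0,0,-1],[0,0,0,0,0,0,-1],[0,0,0,0,0,0,-1]])

```text
clock: 13.88
ee_pos: [0.5011, 0.3372, 0.1494]
eef_rot: [179.9, -24.1, 66.2]
contact_force: [-0.6, 0.2, -2.2]
finger_gap: 0.0219
```

Run:
```python
from h import *
s=arm.get_state();print(s['finger_gap'],s['contact_force'],s['qpos'],s['ee_pos'],s['eef_rot'])
b=arm.grab_frame('side')[180:420,200:480,::-1]
cv2.imwrite("pics/c18.png",cv2.resize(b[30:170,70:180],None,fx=4,fy=4))
cv2.imwrite("pics/s18.png",cv2.resize(arm.grab_frame('scene')[110:260,150:350,::-1],None,fx=4,fy=4))
```

```text
0.021933681800187038 [-0.6161526   0.24022543 -2.22106435] [-52.05995335   9.24971388  23.25769305 121.53423627 -32.43469914
  34.31435017 -28.92697114] [0.50110062 0.33717076 0.14940574] [179.89533049 -24.07270309  66.22697706]
```

View pics/c18.png

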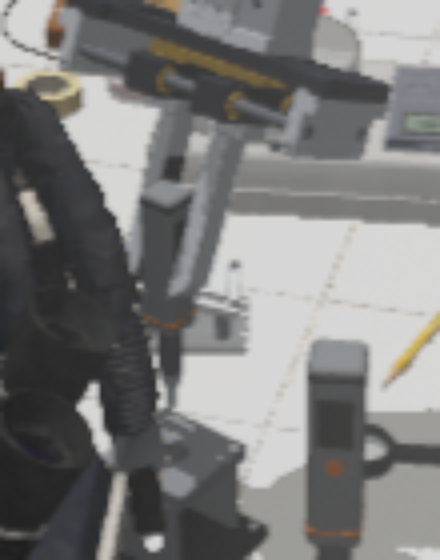

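View pics/s18.png

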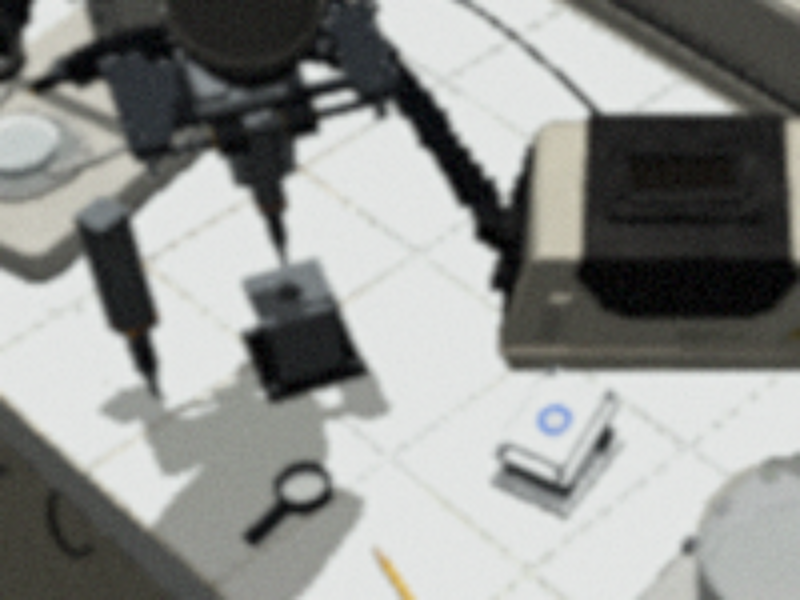

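Run:
```python
from h import *
C=cam('scene');S=cam('side');a=(221.3,175.5);b=(313,311.3)
X=tri(ray(C,a),ray(S,b));print(X,proj(C,X)-a,proj(S,X)-b)
E=np.array([.492,.316,.0995]);print(proj(C,E),proj(S,E))
print(proj(C,E+[0,0,.056]),proj(S,E+[0,0,.056]))
R0,p=pose();print('tip in tool',R0.inv().apply(E-p),'axis',R0.inv().apply([0,0,1]))
```

```text
[0.49229614 0.31725677 0.10017815] [-0.34632344  0.38728329] [-0.58296069 -0.36878753]
[221.17751143 176.3078909 ] [312.71716812 310.87466033]
[218.13468573 162.05628948] [312.15684044 289.93477554]
tip in tool [-4.12296246e-02  9.40527133e-05  3.60431306e-02] axis [ 0.40762953  0.0016064  -0.91314598]
```

```bash
cat > goal.py <<'E'
from h import *
Rg0=R.from_euler('xyz',[179.89533049,-24.07270309,66.22697706],degrees=True);pg0=np.array([0.50110062,0.33717076,0.14940574])
tip_t=Rg0.inv().apply(np.array([.492,.3163,.0997])-pg0); ax_t=Rg0.inv().apply([0,0,1])
az=np.radians(15.05);s15,c15=np.sin(np.radians(15)),np.cos(np.radians(15))
n=np.array([-s15*np.cos(az),-s15*np.sin(az),c15])
dot=np.array([.554,.095,.05])
def Rgoal(haz):
    # tool x (flipped) lies on the side away from h ; build: probe frame -> world
    # e_t = tool dir of hand offset perpendicular to axis : -z_tool component perpendicular to axis
    e=np.array([0,0,-1.])-ax_t*(-ax_t[2]); e/=np.linalg.norm(e)
    h=np.array([np.cos(np.radians(haz)),np.sin(np.radians(haz)),0]); h=h-n*(h@n); h/=np.linalg.norm(h)
    A=np.stack([e,np.cross(ax_t,e),ax_t],1);B=np.stack([h,np.cross(n,h),n],1)
    return R.from_matrix(B@A.T)
def tcp_for(Rt,tip): return tip-Rt.apply(tip_t)
E
python3 - <<'E'
from goal import *
G=Rgoal(-75);print(G.as_euler('xyz',degrees=True),tip_t,ax_t, tcp_for(G,dot+.06*n), tcp_for(G,dot))
w=(Rg0.inv()*G).as_rotvec();print(np.degrees(w))
Rm=Rg0*R.from_rotvec(w/2)
plan(Rm,tcp_for(Rm,np.array([.475,.22,.20])),8)
E
```

```text
[163.54663133 -23.14987569 111.84419428] [-4.10630028e-02  1.89359578e-05  3.60957053e-02] [ 0.40789552  0.00166794 -0.91302709] [0.52051162 0.10957218 0.15592422] [0.53550811 0.1136045  0.09796867]
[  2.6509053    5.13176056 -41.30742915]
total turn deg [  1.3   2.6 -20.7] shift tool cm [ -4.98   1.01 -13.23]
[-0.62, 0.13, -1.65, 0.17, 0.32, -2.58]
[-0.62, 0.09, -1.66, 0.17, 0.32, -2.58]
[-0.61, 0.06, -1.66, 0.17, 0.32, -2.58]
[-0.61, 0.03, -1.67, 0.17, 0.32, -2.58]
[-0.6, -0.0, -1.67, 0.17, 0.32, -2.58]
[-0.59, -0.03, -1.67, 0.17, 0.32, -2.58]
[-0.57, -0.07, -1.67, 0.17, 0.32, -2.58]
[-0.56, -0.1, -1.68, 0.17, 0.32, -2.58]
```

Request:
step_arm(increments=[[-0.6,0.1,-1.65,0.2,0.3,-2.6,-1],[-0.6,0.1,-1.65,0.2,0.3,-2.6,-1],[-0.6,0.05,-1.65,0.2,0.3,-2.6,-1],[-0.6,0.05,-1.65,0.2,0.3,-2.6,-1],[-0.6,0,-1.65,0.2,0.3,-2.6,-1],[-0.6,-0.05,-1.65,0.2,0.3,-2.6,-1],[-0.6,-0.05,-1.65,0.2,0.3,-2.6,-1],[-0.6,-0.1,-1.65,0.2,0.3,-2.6,-1],[0,0,0,0,0,0,-1]])

```text
clock: 15.1
ee_pos: [0.4687, 0.2386, 0.2479]
eef_rot: [171.9, -24.7, 89.8]
contact_force: [-0.1, 0.8, -0.7]
finger_gap: 0.022
```

Run:
```python
from goal import *
s=arm.get_state();print(s['qpos'],s['finger_gap'],s['contact_force'])
R0,p=pose();print('tip',p+R0.apply(tip_t))
G=Rgoal(-75)
plan(G,tcp_for(G,dot+.06*n),10)
```

```text
[-46.72961246  -4.63426534  26.76042055 121.37477911 -24.1658065
  48.55113386  -7.83265067] 0.021950199899854382 [-0.1262988   0.82537719 -0.66042477]
tip [0.47371599 0.2161859  0.19829538]
total turn deg [  0.7   2.8 -20. ] shift tool cm [-15.55   4.75   3.68]
[-1.55, 0.48, 0.37, 0.07, 0.28, -2.0]
[-1.57, 0.42, 0.36, 0.07, 0.28, -2.0]
[-1.59, 0.37, 0.35, 0.07, 0.28, -2.0]
[-1.6, 0.31, 0.34, 0.07, 0.28, -2.0]
[-1.61, 0.26, 0.34, 0.07, 0.28, -2.0]
[-1.62, 0.2, 0.33, 0.07, 0.28, -2.0]
[-1.63, 0.14, 0.32, 0.07, 0.28, -2.0]
[-1.64, 0.09, 0.31, 0.07, 0.28, -2.0]
[-1.64, 0.03, 0.3, 0.07, 0.28, -2.0]
[-1.64, -0.03, 0.3, 0.07, 0.28, -2.0]
```

Request:
step_arm(increments=[[-1.55,0.45,0.35,0.1,0.3,-2,-1],[-1.55,0.4,0.35,0.1,0.3,-2,-1],[-1.6,0.35,0.35,0.1,0.3,-2,-1],[-1.6,0.3,0.35,0.1,0.3,-2,-1],[-1.6,0.25,0.35,0.1,0.3,-2,-1],[-1.6,0.2,0.3,0.1,0.3,-2,-1],[-1.65,0.15,0.3,0.1,0.3,-2,-1],[-1.65,0.1,0.3,0.1,0.3,-2,-1],[-1.65,0,0.3,0.1,0.3,-2,-1],[0,0,0,0,0,0,-1]])

```text
clock: 16.35
ee_pos: [0.5141, 0.1237, 0.1542]
eef_rot: [165.1, -23.5, 109.6]
contact_force: [-0.5, 0.5, -0.9]
finger_gap: 0.022
```

Run:
```python
from goal import *
s=arm.get_state();print(s['qpos'],s['finger_gap'],s['contact_force'],s['ee_pos'],s['eef_rot'])
R0,p=pose();print('tip',p+R0.apply(tip_t),'want',dot+.06*n)
G=Rgoal(-75)
plan(G,tcp_for(G,dot+.04*n),3)
print('axis err deg',np.degrees(np.arccos(R0.apply(ax_t)@n)))
C=cam('scene');S=cam('side')
t=p+R0.apply(tip_t)
print('pred tip scene',proj(C,t),'side',proj(S,t),'dot',proj(C,dot),proj(S,dot))
b=arm.grab_frame('side')[:,:,::-1];cv2.imwrite("pics/d20.png",b)
cv2.imwrite("pics/c20.png",cv2.resize(b[200:310,270:380],None,fx=5.4,fy=5.4,interpolation=cv2.INTER_CUBIC))
a=arm.grab_frame('scene')[:,:,::-1];cv2.imwrite("pics/s20.png",a)
cv2.imwrite("pics/c21.png",cv2.resize(a[140:260,230:350],None,fx=5,fy=5,interpolation=cv2.INTER_CUBIC))
cv2.imwrite("pics/w20.png",arm.grab_frame('wrist')[:,:,::-1])
```

```text
[-34.20984548  10.76749954  37.66382535 122.50309405 -44.29930125
  52.3376893   48.15116742] 0.022035144537538142 [-0.45695624  0.49198707 -0.92507663] [0.51409063 0.12371196 0.15420205] [165.13755698 -23.5196439  109.64643827]
tip [0.53080613 0.10448146 0.10583005] want [0.53900351 0.09096767 0.10795555]
total turn deg [-0.7  0.2 -2. ] shift tool cm [-2.16  0.37  1.11]
[-0.72, 0.12, 0.37, -0.24, 0.06, -0.68]
[-0.72, 0.11, 0.37, -0.24, 0.06, -0.68]
[-0.72, 0.1, 0.37, -0.24, 0.06, -0.68]
axis err deg 1.5023782725258297
pred tip scene [279.32039744 204.11847269] side [322.41643691 260.52827902] dot [288.58493407 214.79552298] [315.48760398 275.46366809]
```

View pics/c20.png

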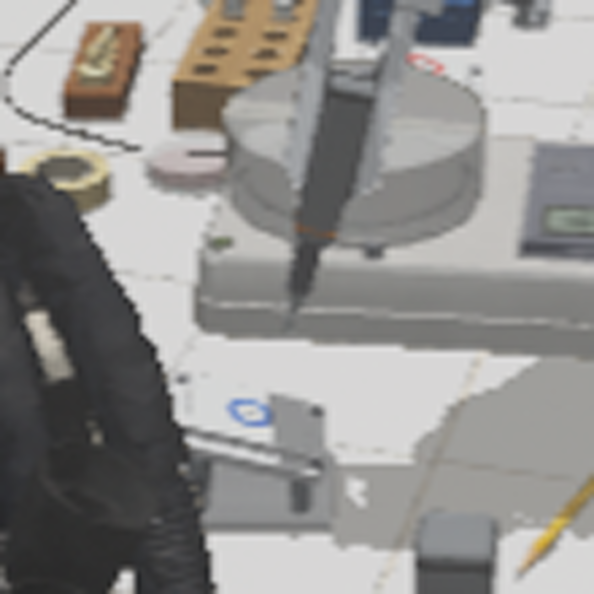

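View pics/c21.png

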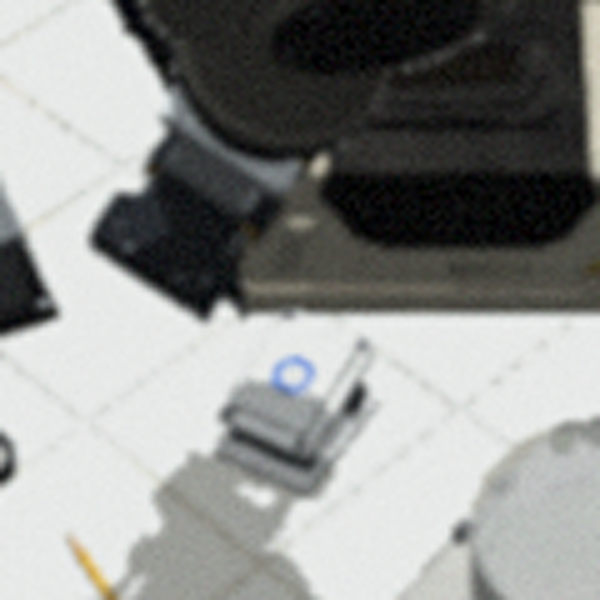

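View pics/w20.png

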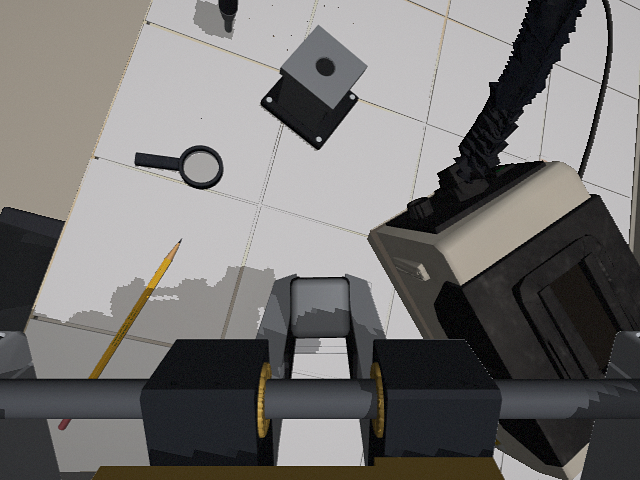

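Request:
step_arm(increments=[[-0.7,0.1,0.35,-0.2,0.1,-0.7,-1],[-0.7,0.1,0.35,-0.2,0.1,-0.7,-1],[-0.7,0.1,0.35,-0.2,0.1,-0.7,-1],[0,0,0,0,0,0,-1]])

```text
clock: 17.0
ee_pos: [0.5249, 0.1157, 0.1401]
eef_rot: [163.4, -23.3, 112.3]
contact_force: [-0.1, -0.1, -2.2]
finger_gap: 0.0221
```

```bash
cat > chk.py <<'E'
from goal import *
import sys
k=sys.argv[1];hh=float(sys.argv[2]);nr=int(sys.argv[3]);off=np.array(eval(sys.argv[4])) if len(sys.argv)>4 else 0
s=arm.get_state();print(np.round(s['qpos'],1),s['finger_gap'],s['contact_force'])
R0,p=pose(s);t=p+R0.apply(tip_t);print('tip',t,'rel dot xyz',t-dot,'height along n',(t-dot)@n,'lateral',np.linalg.norm((t-dot)-n*((t-dot)@n)),'axis err',np.degrees(np.arccos(R0.apply(ax_t)@n)))
G=Rgoal(-75);plan(G,tcp_for(G,dot+off+hh*n),nr)
C=cam('scene');S=cam('side');print('pred tip side',proj(S,t),'dot',proj(S,dot),'scene',proj(C,t))
b=arm.grab_frame('side')[:,:,::-1];cv2.imwrite(f"pics/d{k}.png",b)
cv2.imwrite(f"pics/cd{k}.png",cv2.resize(b[220:300,290:370],None,fx=7,fy=7,interpolation=cv2.INTER_CUBIC))
E
python3 chk.py 22 .02 3
```

```text
[-31.5  13.4  37.  122.4 -47.9  52.3  55.3] 0.022106218045095716 [-0.09384222 -0.06671301 -2.19314712]
tip [0.54355614 0.09746188 0.09210044] rel dot xyz [-0.01044386  0.00246188  0.04210044] height along n 0.043110809037791936 lateral 0.0053889372900474105 axis err 0.3309719166381654
total turn deg [ 0.  -0.3  0.3] shift tool cm [-1.4  -0.17  1.92]
[-0.47, -0.06, 0.64, 0.01, -0.1, 0.1]
[-0.46, -0.05, 0.64, 0.01, -0.1, 0.1]
[-0.46, -0.05, 0.64, 0.01, -0.1, 0.1]
pred tip side [318.645001   263.08896498] dot [315.48760398 275.46366809] scene [284.6146245 206.351024 ]
```

View pics/cd22.png

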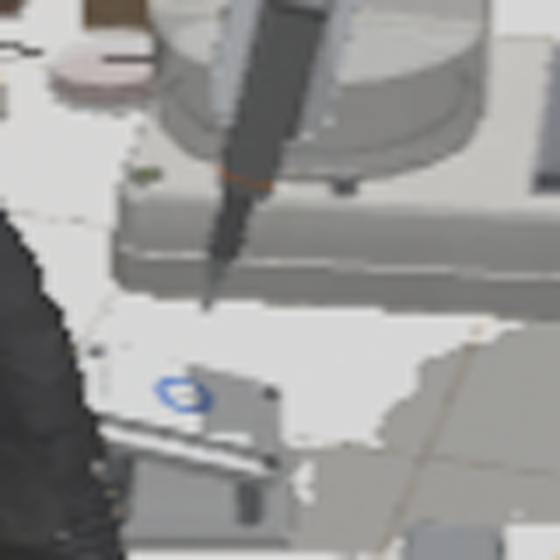

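Request:
step_arm(increments=[[-0.45,-0.05,0.65,0,-0.1,0.1,-1],[-0.45,-0.05,0.65,0,-0.1,0.1,-1],[-0.45,-0.05,0.65,0,-0.1,0.1,-1],[0,0,0,0,0,0,-1]])

```text
clock: 17.55
ee_pos: [0.5307, 0.114, 0.1163]
eef_rot: [163.5, -23.2, 111.9]
contact_force: [0.4, 0.2, -1.9]
finger_gap: 0.0222
```

```bash
python3 chk.py 23 .008 2
```

```text
[-30.1  16.3  36.1 122.8 -51.   51.   58.8] 0.02215971866562514 [ 0.41206502  0.23929649 -1.89119589]
tip [0.54919696 0.09541682 0.0683615 ] rel dot xyz [-0.00480304  0.00041682  0.0183615 ] height along n 0.01890831656951156 lateral 0.0016921266134276786 axis err 0.03537276418363481
total turn deg [ 0. -0.  0.] shift tool cm [-0.59 -0.04  0.93]
[-0.3, -0.02, 0.46, 0.01, -0.01, 0.01]
[-0.3, -0.02, 0.46, 0.01, -0.01, 0.01]
pred tip side [317.00751619 270.01558645] dot [315.48760398 275.46366809] scene [286.9745313  211.33084232]
```

View pics/cd23.png

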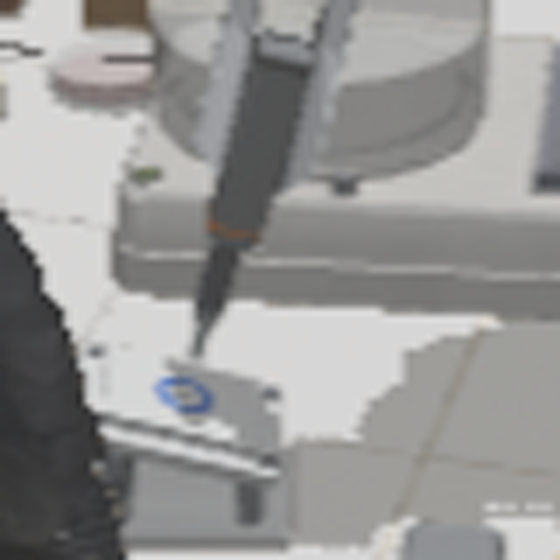

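Request:
step_arm(increments=[[-0.3,0,0.45,0,0,0,-1],[-0.3,0,0.45,0,0,0,-1],[0,0,0,0,0,0,-1]])

```text
clock: 17.98
ee_pos: [0.5343, 0.1129, 0.1058]
eef_rot: [163.5, -23.2, 111.9]
contact_force: [-0.0, 0.2, -0.9]
finger_gap: 0.022
```

```bash
python3 chk.py 24 -.006 7
```

```text
[-29.1  17.7  35.4 122.9 -52.6  50.5  60.6] 0.022013349968087112 [-0.00697327  0.2435457  -0.8643699 ]
tip [0.55283404 0.09428996 0.05786412] rel dot xyz [-0.00116596 -0.00071004  0.00786412] height along n 0.007935297450633967 lateral 0.0008596864371141045 axis err 0.07089471661451477
total turn deg [ 0.1 -0.   0. ] shift tool cm [-0.53 -0.07  1.29]
[-0.08, -0.01, 0.18, 0.01, -0.0, 0.0]
[-0.08, -0.01, 0.18, 0.01, -0.0, 0.0]
[-0.08, -0.01, 0.18, 0.01, -0.0, 0.0]
[-0.08, -0.01, 0.18, 0.01, -0.0, 0.0]
[-0.08, -0.01, 0.18, 0.01, -0.0, 0.0]
[-0.08, -0.01, 0.18, 0.01, -0.0, 0.0]
[-0.08, -0.01, 0.18, 0.01, -0.0, 0.0]
pred tip side [315.91769284 272.93141825] dot [315.48760398 275.46366809] scene [288.33528519 213.31586258]
```

View pics/cd24.png

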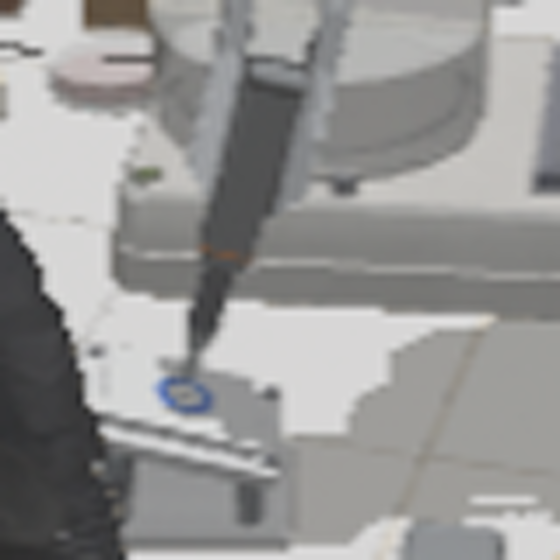

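Request:
step_arm(increments=[[-0.08,0,0.18,0,0,0,-1],[-0.08,0,0.18,0,0,0,-1],[-0.08,0,0.18,0,0,0,-1],[-0.08,0,0.18,0,0,0,-1],[0,0,0,0,0,0,-1]])

```text
clock: 18.65
ee_pos: [0.5366, 0.1135, 0.0982]
eef_rot: [163.4, -23.2, 111.9]
contact_force: [-0.5, 0.1, 0.0]
finger_gap: 0.0218
```

```bash
python3 chk.py 25 -.006 3
```

```text
[-28.4  18.7  34.7 122.9 -53.6  50.1  61.7] 0.021819590063980106 [-0.46473344  0.09488353  0.00511196]
tip [0.55518626 0.09497681 0.0502662 ] rel dot xyz [ 1.18626000e-03 -2.31943218e-05  2.66204264e-04] height along n -3.780318398354976e-05 lateral 0.0012153955725276175 axis err 0.11327966336285135
total turn deg [ 0.1 -0.   0. ] shift tool cm [-0.21 -0.11  0.56]
[-0.07, -0.04, 0.19, 0.03, -0.01, 0.01]
[-0.07, -0.04, 0.19, 0.03, -0.01, 0.01]
[-0.07, -0.04, 0.19, 0.03, -0.01, 0.01]
pred tip side [315.07317288 275.3172837 ] dot [315.48760398 275.46366809] scene [288.881166  214.5204252]
```

View pics/cd25.png

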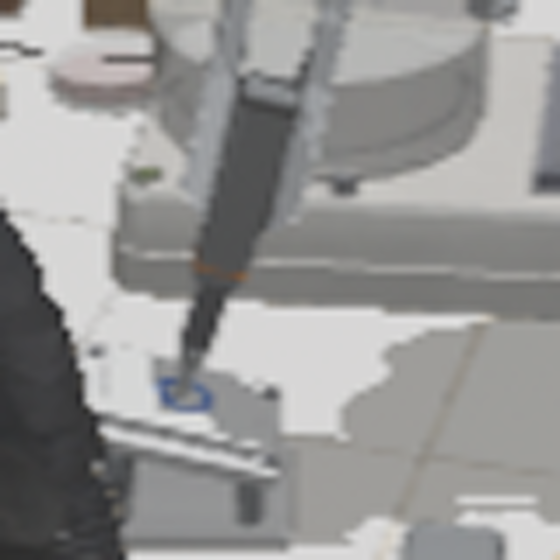

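Request:
step_arm(increments=[[-0.05,-0.05,0.2,0,0,0,-1],[-0.05,-0.05,0.2,0,0,0,-1],[0,0,0,0,0,0,-1]])

```text
clock: 19.08
ee_pos: [0.5371, 0.1141, 0.0943]
eef_rot: [163.4, -23.1, 111.9]
contact_force: [-1.0, -0.7, 1.2]
finger_gap: 0.0217
```

```bash
python3 chk.py 26 -.006 1
```

```text
[-28.1  19.   34.2 123.1 -54.2  49.7  62.3] 0.02171072835576859 [-1.04395644 -0.74842176  1.22653647]
tip [0.55576766 0.09556993 0.04635555] rel dot xyz [ 0.00176766  0.00056993 -0.00364445] height along n -0.004000379906634132 lateral 0.000853465009264541 axis err 0.17997970135982816
total turn deg [ 0.2 -0.   0.1] shift tool cm [-0.09 -0.07  0.18]
[-0.09, -0.07, 0.18, 0.17, -0.01, 0.05]
pred tip side [314.83441337 276.6165941 ] dot [315.48760398 275.46366809] scene [288.94699248 215.20835848]
```

View pics/cd26.png

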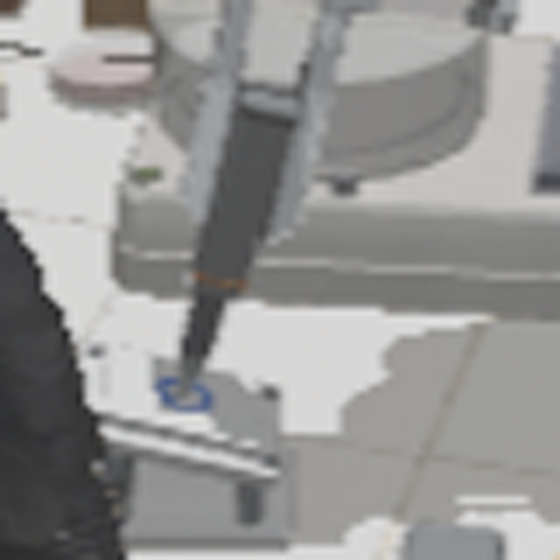

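Request:
step_arm(increments=[[-0.08,-0.05,0.18,0.1,0,0,-1],[0,0,0,0,0,0,-1],[0,0,0,0,0,0,-1],[0,0,0,0,0,0,-1]])

```text
clock: 19.62
ee_pos: [0.5373, 0.1143, 0.0925]
eef_rot: [163.4, -23.2, 111.9]
contact_force: [-1.2, -0.6, 2.4]
finger_gap: 0.0218
```

```bash
python3 chk.py 27 -.006 1
python3 - <<'E'
from h import *
F=[]
for i in range(6):
    a=arm.grab_frame('side');s=arm.get_state();F.append(s['contact_force'])
print(np.mean(F,0),np.std(F,0),np.abs(s['dq']).max(),s['clock'])
b=a[:,:,::-1]
cv2.imwrite("pics/cd28.png",cv2.resize(b[245:290,295:340],None,fx=13,fy=13,interpolation=cv2.INTER_CUBIC))
E
```

```text
[-27.9  19.2  34.  123.1 -54.3  49.6  62.4] 0.021842814787943508 [-1.21002566 -0.64117979  2.37425798]
tip [0.5558818  0.09570234 0.04451687] rel dot xyz [ 0.0018818   0.00070234 -0.00548313] height along n -0.005813836350594278 lateral 0.0005463145775089755 axis err 0.1070518987834255
total turn deg [ 0.1 -0.   0.1] shift tool cm [-0.02 -0.04  0.01]
[-0.02, -0.04, 0.01, 0.09, -0.03, 0.06]
pred tip side [314.79363043 277.20692253] dot [315.48760398 275.46366809] scene [288.97314698 215.58573574]
[-0.26714977 -0.94441093  2.55391264] [0.41058754 0.43046389 0.48603517] 0.11031571733759178 19.975
```

View pics/cd28.png

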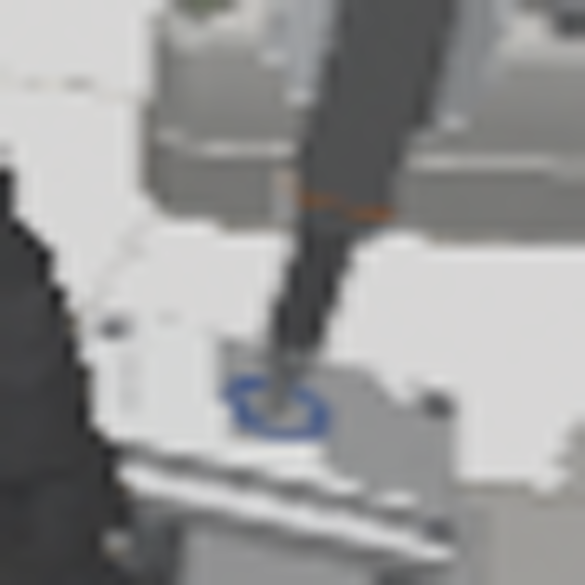

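Run:
```python
from goal import *
S=cam('side');R0,p=pose();a=R0.apply(ax_t);t=p+R0.apply(tip_t)
for d in(.006,.062,.147): print(d,(proj(S,t+d*a)-[295,245])*13)
w=arm.grab_frame('scene')[:,:,::-1]
cv2.imwrite("pics/s30.png",cv2.resize(w[180:250,250:330],None,fx=8,fy=8,interpolation=cv2.INTER_CUBIC))
```

```text
0.006 [264.26712937 395.3005314 ]
0.062 [329.99565236 171.61602783]
0.147 [ 434.97794692 -185.65523541]
```

View pics/s30.png

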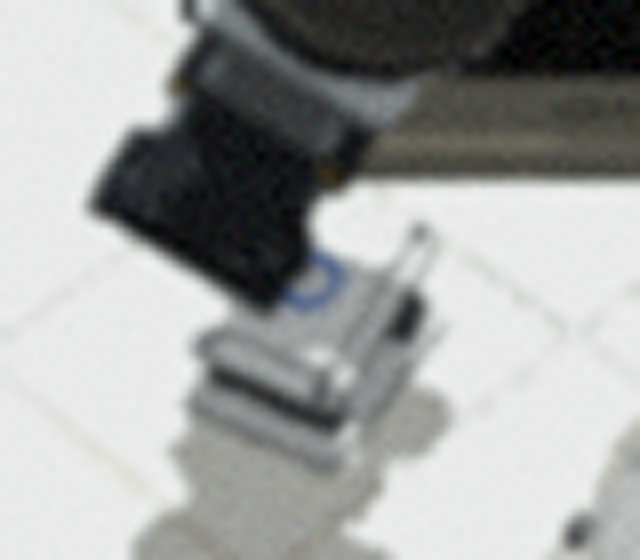

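Run:
```python
from goal import *
C=cam('scene');R0,p=pose();a=R0.apply(ax_t);t=p+R0.apply(tip_t)
for d in(.006,.016,.032,.062): print(d,(proj(C,t+d*a)-[278,203])*24)
print('dot',(proj(C,dot)-[278,203])*24, 'per mm y',(proj(C,dot+[0,.001,0])-proj(C,dot))*24,'x',(proj(C,dot+[.001,0,0])-proj(C,dot))*24)
w=arm.grab_frame('scene')[:,:,::-1]
cv2.imwrite("pics/s31.png",cv2.resize(w[203:228,278:303],None,fx=24,fy=24,interpolation=cv2.INTER_CUBIC))
```

```text
0.006 [254.52855234 278.25292851]
0.016 [239.5539644  238.55873496]
0.032 [215.18645102 173.96605326]
0.062 [168.09264921  49.13120032]
dot [254.03841769 283.09255146] per mm y [-5.71242437 -4.26520926] x [ 5.96824055 -4.40755336]
```

View pics/s31.png

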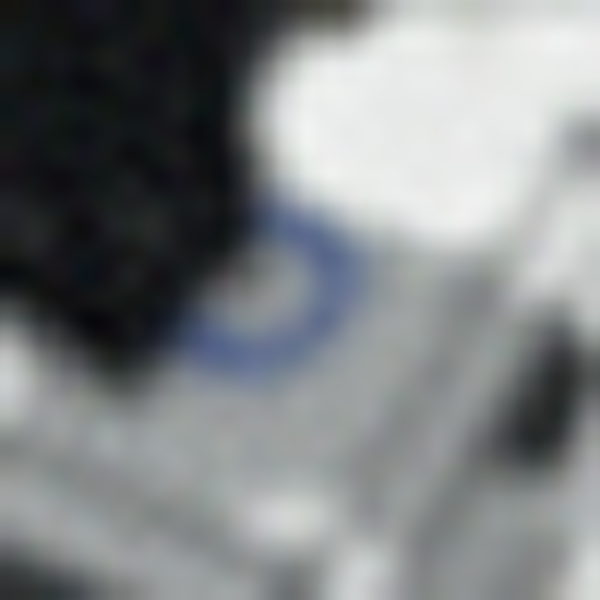

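Run:
```python
from h import *
s=arm.get_state();print(s['clock'],s['contact_force'],s['finger_gap'],np.abs(s['dq']).max())
print(arm.sign_off())
```

```text
20.075 [-0.84500688 -1.21641945  2.02966213] 0.02201658676642451 0.1394234515083692
the job is handed in; nothing more can be done
None
```

I handed the job in at 20.1 s with the probe still gripped and its tip pressed on the black dot in the blue ring. I took the smaller probe out of its stand and carried it past the light box, clear of the red-ringed coupon.

Last checks:
- **Push:** by the arm's readings the tip is pushed in about 5.8 mm. The vertical wrist force rose by about 3.9 N from the free-hanging reading (about -1.3 N to +2.5 N). The spring should give about 4 N at that depth. The readings scatter by about 0.5 N.
- **Position and angle:** by my measured dot position, the tip's line meets the coupon within 1 mm of the dot, and the axis is about 0.1° off square. The side picture shows the tip inside the ring to within about a pixel (roughly 2 mm).
- **Grip:** finger opening is 22.0 mm on the 22 mm handle, and the arm is still (joint speeds below 0.15°/s).

Where checks disagreed or were weaker:
- **Fingertips:** both the side and wrist pictures showed the real fingertips about 43 mm behind the reported tool point. My first closing caught only the edge of the handle near its top. I opened, moved about 4 cm deeper and gripped again.
- **Scene view:** the gripper mostly hides the tip there, so that picture confirms its position along y only to about 3 mm.
- **Probe angle:** measured roughly in the side picture, the axis agrees with the predicted one only to 2 to 3°. That is inside the 7° limit but much looser than the 0.1° above.

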